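Stock the spacer caddy and hang it on the storeroom rail

TASK

Put every loose hex spacer into a pocket of the grey caddy, one to a pocket, while the caddy stands on the counter. Then lift the loaded caddy by its orange tab and hang it by its hook on the rail, lowering it through the gap between the hanging scoop and the blue cup without pushing those aside or knocking them off. Leave it hanging still with all spacers inside, and leave the jar, the bowls and the clamp where they are.

Things in the scene. Friction and masses are not known exactly. Their poses are not given: they have to be found in the camera images.
- spacer0_mid (a point): loose brass-coloured hexagonal spacer, 24 mm across flats, 24 mm tall, about 35 g, standing on an end; point at its centre (half-way up), z along its bore, x square to one pair of flats. None if this one is absent (4 to 6 are present)
- spacer1_mid (a point): loose brass-coloured hexagonal spacer, 24 mm across flats, 24 mm tall, about 35 g, standing on an end; point at its centre (half-way up), z along its bore, x square to one pair of flats. None if this one is absent (4 to 6 are present)
- spacer2_mid (a point): loose brass-coloured hexagonal spacer, 24 mm across flats, 24 mm tall, about 35 g, standing on an end; point at its centre (half-way up), z along its bore, x square to one pair of flats. None if this one is absent (4 to 6 are present)
- spacer3_mid (a point): loose brass-coloured hexagonal spacer, 24 mm across flats, 24 mm tall, about 35 g, standing on an end; point at its centre (half-way up), z along its bore, x square to one pair of flats. None if this one is absent (4 to 6 are present)
- spacer4_mid (a point): loose brass-coloured hexagonal spacer, 24 mm across flats, 24 mm tall, about 35 g, standing on an end; point at its centre (half-way up), z along its bore, x square to one pair of flats. None if this one is absent (4 to 6 are present)
- spacer5_mid (a point): loose brass-coloured hexagonal spacer, 24 mm across flats, 24 mm tall, about 35 g, standing on an end; point at its centre (half-way up), z along its bore, x square to one pair of flats. None if this one is absent (4 to 6 are present)
- caddy_mid (a point): loose grey caddy (about 260 g empty) standing on the counter: a pocket block 90 mm deep (x), 124 mm wide (y), 32 mm high, with a steel back plate and hook behind it (+x side); highest point 98 mm above its underside. Point at the centre of the pocket block, 16 mm above the underside; x points from the front to the hook side, z up. It hangs the same way round, pocket side to the robot
- caddy_tab (a point): centre of the caddy's orange grip tab: 10 mm thick (x), 40 mm wide (y), 30 mm high (reaching 15 mm above and below the point), upright at the top of the back plate, for lifting and carrying from above; nothing stands beside it, but the top of the hook lies 15 mm below the point on the +x side
- caddy_hook (a point): centre of the roof inside the caddy's downward-open hook, 64 mm above the caddy's underside; it rests on top of the bar. Along x the throat runs from the back plate (9 mm towards -x) to a flared leg (4.5 mm towards +x at the roof, 14 mm at its tip 19 mm lower), so lowered about 4 mm to the robot side it guides itself home. Hook 60 mm wide (y), caddy centred on it. Axes as caddy_mid
- rail_bar (a point): midpoint on top of the fixed rail's steel bar (12 mm thick, 0.37 m long between two posts that rise 8 mm above the bar's axis, bar top 166 mm above the counter). y runs along the bar, x points away from the robot side. A round wooden rod, 16 mm thick, straight below the bar (its axis 47 mm below the bar's axis) stops hung things from swinging back. The free place is the gap around this midpoint, between the two hung neighbours
- scoop_hook (a point): aluminium scoop, 60 mm wide along the bar, hanging loosely on the bar by a hook; point at the centre of the roof inside its hook (on top of the bar), its body reaches 117 mm below and 52 mm to the robot side, 4 mm above. On either end of the rail, about 110 mm from the middle
- cup_hook (a point): blue plastic cup bin, 60 mm wide along the bar, hanging loosely by a hook at the other end of the rail; point at the centre of the roof inside its hook, its body reaches 92 mm below and 57 mm to the robot side, the sticks in it are up to 25 mm above
- jar: glass jar, 76 mm across, 110 mm tall, bystander; origin under its centre
- bowls: stack of two plastic bowls, 128 mm across, 59 mm tall, bystander; origin under its centre
- clamp: small steel clamp gripping a wooden dowel, 50 x 130 mm, 60 mm tall, bystander; origin under its centre
- pocket0 (a point): centre of the mouth of a caddy pocket (front row, place 0): 36 x 36 mm inside, 28 mm deep, walls between pockets 4 mm; room for one spacer
- pocket1 (a point): centre of the mouth of a caddy pocket (front row, place 1): 36 x 36 mm inside, 28 mm deep, walls between pockets 4 mm; room for one spacer
- pocket2 (a point): centre of the mouth of a caddy pocket (front row, place 2): 36 x 36 mm inside, 28 mm deep, walls between pockets 4 mm; room for one spacer
- pocket3 (a point): centre of the mouth of a caddy pocket (rear row, place 0): 36 x 36 mm inside, 28 mm deep, walls between pockets 4 mm; room for one spacer
- pocket4 (a point): centre of the mouth of a caddy pocket (rear row, place 1): 36 x 36 mm inside, 28 mm deep, walls between pockets 4 mm; room for one spacer
- pocket5 (a point): centre of the mouth of a caddy pocket (rear row, place 2): 36 x 36 mm inside, 28 mm deep, walls between pockets 4 mm; room for one spacer
- caddy: the caddy as a whole, origin at the centre of the pocket block's underside, axes as caddy_mid

How it is judged (in metres and radians):
On the way, in this order (a step that is already met when the one before it is completed fails the run):
1. every spacer lies in a pocket of its own while the caddy stands on the counter (x of spacer0_mid in the frame of caddy_mid between -0.045 and 0.037 m and y of spacer0_mid in the frame of caddy_mid between -0.06 and 0.06 m and z of spacer0_mid in the frame of caddy_mid between -0.01 and 0.009 m and x of spacer1_mid in the frame of caddy_mid between -0.045 and 0.037 m and y of spacer1_mid in the frame of caddy_mid between -0.06 and 0.06 m and z of spacer1_mid in the frame of caddy_mid between -0.01 and 0.009 m and x of spacer2_mid in the frame of caddy_mid between -0.045 and 0.037 m and y of spacer2_mid in the frame of caddy_mid between -0.06 and 0.06 m and z of spacer2_mid in the frame of caddy_mid between -0.01 and 0.009 m and x of spacer3_mid in the frame of caddy_mid between -0.045 and 0.037 m and y of spacer3_mid in the frame of caddy_mid between -0.06 and 0.06 m and z of spacer3_mid in the frame of caddy_mid between -0.01 and 0.009 m and x of spacer4_mid in the frame of caddy_mid between -0.045 and 0.037 m and y of spacer4_mid in the frame of caddy_mid between -0.06 and 0.06 m and z of spacer4_mid in the frame of caddy_mid between -0.01 and 0.009 m and x of spacer5_mid in the frame of caddy_mid between -0.045 and 0.037 m and y of spacer5_mid in the frame of caddy_mid between -0.06 and 0.06 m and z of spacer5_mid in the frame of caddy_mid between -0.01 and 0.009 m and height (world z) of caddy_mid below 0.022 m and angle between caddy_mid's own z axis and vertical below 0.1 rad), for 0.2 s.
2. the loaded caddy hangs by its hook on the bar, between the two neighbours (x of caddy_hook in the frame of rail_bar between -0.012 and 0.012 m and y of caddy_hook in the frame of rail_bar between -0.04 and 0.04 m and z of caddy_hook in the frame of rail_bar between -0.006 and 0.006 m and angle between caddy_mid's own z axis and vertical below 0.15 rad), for 0.2 s.
At the end, for the whole second after the job is handed in: The caddy hangs at rest by its hook on the bar in the gap between scoop and cup (roof of the hook on the bar within 6 mm in height, within 40 mm of the rail's middle, upright within 0.15 rad), every spacer is down in a pocket, one to a pocket, and scoop and cup still hang on the bar (all of step 2 and x of spacer0_mid in the frame of caddy_mid between -0.045 and 0.037 m and y of spacer0_mid in the frame of caddy_mid between -0.06 and 0.06 m and z of spacer0_mid in the frame of caddy_mid between -0.01 and 0.009 m and x of spacer1_mid in the frame of caddy_mid between -0.045 and 0.037 m and y of spacer1_mid in the frame of caddy_mid between -0.06 and 0.06 m and z of spacer1_mid in the frame of caddy_mid between -0.01 and 0.009 m and x of spacer2_mid in the frame of caddy_mid between -0.045 and 0.037 m and y of spacer2_mid in the frame of caddy_mid between -0.06 and 0.06 m and z of spacer2_mid in the frame of caddy_mid between -0.01 and 0.009 m and x of spacer3_mid in the frame of caddy_mid between -0.045 and 0.037 m and y of spacer3_mid in the frame of caddy_mid between -0.06 and 0.06 m and z of spacer3_mid in the frame of caddy_mid between -0.01 and 0.009 m and x of spacer4_mid in the frame of caddy_mid between -0.045 and 0.037 m and y of spacer4_mid in the frame of caddy_mid between -0.06 and 0.06 m and z of spacer4_mid in the frame of caddy_mid between -0.01 and 0.009 m and x of spacer5_mid in the frame of caddy_mid between -0.045 and 0.037 m and y of spacer5_mid in the frame of caddy_mid between -0.06 and 0.06 m and z of spacer5_mid in the frame of caddy_mid between -0.01 and 0.009 m and x of scoop_hook in the frame of rail_bar between -0.012 and 0.012 m and z of scoop_hook in the frame of rail_bar between -0.006 and 0.006 m and x of cup_hook in the frame of rail_bar between -0.012 and 0.012 m and z of cup_hook in the frame of rail_bar between -0.006 and 0.006 m and linear speed of caddy below 0.03 m/s and angular speed of caddy below 0.3 rad/s); the robot touches nothing.
It fails at once if the hanging scoop or cup is pushed more than 25 mm or knocked off (distance of any of scoop_hook, cup_hook from where it was at the start of the episode above 0.025 m).
It fails at once if jar, bowls or clamp moved more than 30 mm (distance of any of jar, bowls, clamp from where it was at the start of the episode above 0.03 m).
Of spacer0, spacer1, spacer2, spacer3, spacer4, spacer5 only 4 to 6 are there at a start; the rules pass over those that are not, and their reading is None.
At some moment in a run one of spacer0, spacer1, spacer2, spacer3, spacer4, spacer5 may be knocked a few centimetres aside while the robot is not near it.
It also fails if it takes over 210 s, if anything falls off the work surface, if the arm or the gripper's body presses on something with over 40 N, if the wrist force passes 120 N, or if a joint passes its speed limit or range.

ROBOT

A 6-joint arm with a two-finger parallel gripper is mounted at the origin on the work surface. World frame = base frame: x ahead of the robot, y to its left, z up, the work surface at z = 0. Lengths are in mm, angles in degrees, forces in N, time in s.
With the tool pointing down it reaches from about 300 to 850 mm from the base axis. Payload 4.2 kg.
Tool frame: the origin (TCP) lies at the very end of the fingers, on their centre line; the grasp point (between the pads) lies 19 mm behind it; z points along the fingers, y is the direction in which the jaws open and shut (so a half turn about z gives the same grasp; the last joint's range is limited). The gripper opens to 91 mm and grips with 3 to 60 N. Pads are 32 mm wide; open, the fingers measure 118 mm over their backs; the gripper's body (76 mm by 178 mm) begins 60 mm behind the grasp point.
Start: joints at [62.281, 18.312, 89.639, -0, 72.044, -1.146], TCP at [257.233, 514.275, 178.276] pointing down, gripper open.
Joint ranges: [-177.97, 177.97], [-48.28, 115.42], [12.27, 149.76], [-77.06, 257.06], [2.81, 150.46], [-146.56, 146.56]. Speed limits (degrees/s): [147.25, 147.25, 180, 180, 180, 180].

INTERFACE

Orientations are given as [roll, pitch, yaw] about the fixed x, y, z axes, in that order (R = Rz(yaw) Ry(pitch) Rx(roll)).
In Python, from workcell import monitor, eyes, job gives the robot as it stands.
- The arm moves only by the tool move_arm, never from a script. Its argument "increments" is a list that holds one entry, the list of rows, each a list of 7 numbers: the opening, from 0 (shut) to 1 (fully open), then the shift along the tool's x, y, z in cm, then the turn, a rotation vector about the tool's x, y, z in rad. In form: [[[jaw, x, y, z, ax, ay, az], ...]]. A call has 1 to 12 rows; each row shifts and turns the pose as measured when the row begins, along the tool's axes as they then stand; what a row does not reach is not made up. A row lasts 1/8 s, in which the tool goes at most 62.5 mm and 10.7 degrees, less where a joint would pass 70% of its speed; a pose out of reach is approached as far as the arm can. A call is refused whole if a number of a shift passes 6.25 or a number of a turn 0.188, either way. A call with a gripper value outside its range is refused whole. The fingers move at their own pace and stop on an object; "force" is the grip in N (left out, the last holds). Time passes only in rows, so rows that do not move let the fingers close. It gives the time, the measured TCP pose, the force and the opening at its end, in the units of the state.
- monitor.state(): the state, without advancing time (a new reading comes with each control period).
- eyes.grab_frame(name): name is "scene" or "top"; returns a dict with "color" (400x640x3 uint8, red, green, blue), "z_map" (400x640 float32, mm along the optical axis (not along the pixel's ray), 0 where there is no reading), "camera_matrix" (3x3 intrinsics, pixels), "rvec" (rotation vector, rad) and "tvec" (3), from world to camera coordinates, as OpenCV has them. Camera axes: x right, y down, z forward; pixel columns grow to the right and rows downward; lengths in mm; the calibration is good to about 2 mm. A picture is of the moment at which its call begins.
- job.job_done(): hands the job in, once; it reports no verdict.
The state is a dict: "time_s": time; "qpos": joint angles; "qvel": joint speeds; "effort": joint torques, N m; "ee_pos": TCP position; "ee_rot": TCP orientation; "force": force on the tool from outside, world axes, zero at the start; "torque": the same for the moment, N m; "gripper_width": finger opening in mm.
Only numpy, scipy, OpenCV 4.12 (cv2) and the standard library are available. Lean on these libraries where they do the work, as an engineer would, in place of code of your own. Each camera call takes 0.05 s, during which the arm holds its last target. There are 200 camera calls.

## Working session

There is one attempt and no reset: what is moved stays moved. The work goes in short steps, Python scripts to look and compute and a tool call to move; the robot and the scene stay as the last step left them, time stands still between calls to the robot, and variables do not carry over. Pictures are saved under pics/ and viewed, about 12 in all and at most 16, crops included, and the job is handed in when it is done.

Besides the shell and the picture viewer there is one more tool, called after "Request:" in YAML: its name, and indented under it one key for each argument. move_arm: Moves the arm, as the interface text tells. Its arguments: {"type":"object","properties":{"increments":{"type":"array"},"force":{"type":"number"}},"required":["increments"]}

```bash
mkdir -p pics
cat > h.py <<'E'
import numpy as np, cv2
from workcell import monitor, eyes, job
def grab(n,save=None):
    f=eyes.grab_frame(n); f['R']=cv2.Rodrigues(np.array(f['rvec'],float))[0]; f['t']=np.array(f['tvec'],float).ravel(); f['K']=np.array(f['camera_matrix'])
    if save: cv2.imwrite('pics/'+save,cv2.cvtColor(f['color'],cv2.COLOR_RGB2BGR))
    return f
def cloud(f):
    z=f['z_map']; v,u=np.mgrid[:z.shape[0],:z.shape[1]]; K=f['K']
    c=np.stack([(u-K[0,2])/K[0,0]*z,(v-K[1,2])/K[1,1]*z,z],-1)
    p=(c-f['t'])@f['R']; p[z<=0]=np.nan; return p
def ray(f,u,v,h):
    d=f['R'].T@np.linalg.inv(f['K'])@[u,v,1]; o=-f['R'].T@f['t']; return o+d*(h-o[2])/d[2]
E
python3 - <<'E'
from h import *
for n in('scene','top'):
    f=grab(n,n+'1.png'); print(n,-f['R'].T@f['t'],f['K'][0,0])
    np.savez(n+'1.npz',color=f['color'],p=cloud(f))
s=monitor.state();print(s)
E
```

```text
scene [1158.1111656   187.06417353 1000.88489051] 394.49112523285095
top [ 369.69393961   35.99462464 1105.64454084] 410.56201152643547
{'time_s': 0.1, 'qpos': array([ 6.22812976e+01,  1.83476802e+01,  8.96975939e+01, -1.43270968e-03,
        7.20434408e+01, -1.14523149e+00]), 'qvel': array([ 0.03100018, -0.06192233, -0.1849473 , -0.08517818, -0.02862465,
        0.01359615]), 'effort': array([-7.57581961e-05, -4.13336635e+01, -2.32507807e+01,  7.28438585e-02,
        4.22196218e-02, -5.54460576e-05]), 'ee_pos': array([256.99680125, 513.82400627, 177.51972419]), 'ee_rot': array([-1.79911276e+02, -4.11154550e-04,  1.53426972e+02]), 'force': array([ 0.925833  , -0.08247925,  0.46316974]), 'torque': array([-0.01492097, -0.00399111, -0.01647468]), 'gripper_width': 91.25279493740993}
```

View pics/scene1.png

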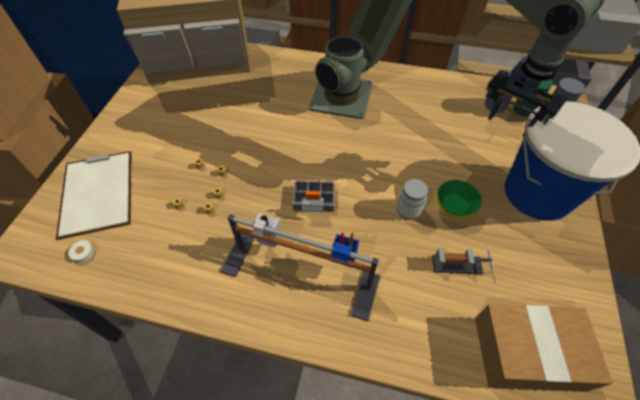

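View pics/top1.png

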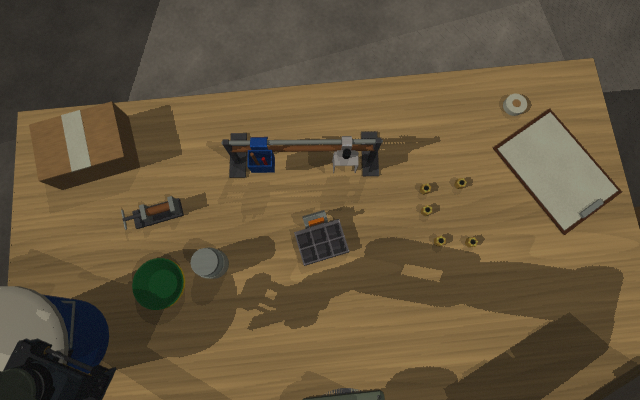

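The scene view shows five brass spacers around (200,187), the caddy at (313,195), and the rail with the scoop at (265,225) and the cup at (345,247). In the top view the spacers are at (426,188), (461,183), (427,210), (441,240) and (473,241). The caddy is at (322,242), turned slightly, and the gap in the rail is near (303,145).

```bash
cat > m.py <<'E'
from h import *
def spacers(f,verbose=True):
    p=cloud(f); hsv=cv2.cvtColor(f['color'],cv2.COLOR_RGB2HSV)
    R=np.nan_to_num(p); out=[]
    m=((R[...,2]>12)&(R[...,2]<32)&(R[...,0]>200)&(R[...,0]<800)&(R[...,1]<600)).astype(np.uint8)
    n,l,s,c=cv2.connectedComponentsWithStats(m)
    for i in range(1,n):
        if 15<s[i,4]<260:
            q=p[l==i]; top=q[q[:,2]>18]; 
            if len(top)<8: continue
            (u,v),r=cv2.minEnclosingCircle(np.argwhere((l==i)&(R[...,2]>18))[:,::-1].astype(np.float32))
            out.append((s[i,4],c[i].round(1),np.nanmedian(top,0).round(1),ray(f,u,v,24).round(1),hsv[l==i].mean(0).round()))
    return out
E
python3 - <<'E'
from m import *
for n in('scene','top'):
    f=grab(n); print(n)
    for o in spacers(f): print(*o)
    p=cloud(f); hsv=cv2.cvtColor(f['color'],cv2.COLOR_RGB2HSV)
    R=np.nan_to_num(p); m=(hsv[...,0]<15)&(hsv[...,1]>170)&(R[...,2]>60)&(R[...,2]<110)&(R[...,0]>250)&(R[...,0]<600)&(abs(R[...,1])<250)
    q=p[m]; print('tab',m.sum(),q.mean(0) if m.sum() else 0,q.min(0),q.max(0))
    m=(R[...,2]>24)&(R[...,2]<40)&(R[...,0]>250)&(R[...,0]<480)&(abs(R[...,1]-60)<130)
    n_,l,s,c=cv2.connectedComponentsWithStats(m.astype(np.uint8)); i=1+s[1:,4].argmax(); q=p[l==i]
    print('block',len(q),np.median(q,0),cv2.minAreaRect(q[:,:2].astype(np.float32)))
    m=(R[...,2]>158)&(R[...,2]<172)&(R[...,0]>450)&(R[...,0]<700)&(abs(R[...,1]-50)<260)
    q=p[m]; print('bar',len(q),q.min(0),q.max(0),cv2.fitLine(q[:,:2].astype(np.float32),cv2.DIST_HUBER,0,.01,.01).ravel(),np.median(q[:,2]))
    if n=='top':
        cv2.imwrite('pics/z1.png',cv2.resize(cv2.cvtColor(f['color'],cv2.COLOR_RGB2BGR)[120:270,215:395],None,fx=4.4,fy=4,interpolation=2))
E
```

```text
scene
161 [ 9.5 88.3] [  268.5 -1239.7    24.6] [  274.2 -1238.4    24. ] [ 16. 143. 121.]
53 [198.4 162.2] [ 446.7 -381.4   23.2] [ 447.  -381.1   24. ] [ 20. 170. 143.]
58 [220.8 169.4] [ 457.2 -299.3   24.1] [ 457.9 -298.2   24. ] [ 20. 171. 136.]
71 [508.4 190.8] [337.4 584.   24.7] [322.8 589.8  24. ] [107. 195.  54.]
181 [313.4 183.5] [443.6   1.8  27.9] [450.1   6.3  24. ] [88. 32. 76.]
62 [217.1 191.6] [ 541.7 -278.    23.7] [ 542.7 -277.2   24. ] [ 21. 165. 146.]
57 [298.8 193.9] [490.2 -32.1  26.4] [499.3 -28.   24. ] [111.  29.  69.]
55 [326.7 194.5] [474.3  53.5  25.4] [479.7  53.   24. ] [104.  23.  63.]
67 [177. 202.] [ 607.5 -381.4   24.2] [ 608.6 -380.7   24. ] [ 22. 165. 148.]
46 [296.3 205.1] [535.2 -27.   27.5] [529.4 -27.7  24. ] [108.  26.  69.]
62 [207.9 206.9] [ 601.8 -283.2   24.4] [ 602.3 -282.4   24. ] [ 22. 164. 146.]
53 [328.1 206.2] [516.6  66.2  28.6] [514.  66.  24.] [101.  17.  66.]
93 [406.8 213.6] [490.2 295.6  25.5] [468.6 298.5  24. ] [25. 39. 90.]
29 [ 84.6 241.9] [ 796.5 -577.5   20.6] [ 799.3 -576.1   24. ] [ 23.  48. 206.]
24 [240.2 245.5] [ 70
[... 1698 characters left out ...]
-41.   24. ] [55. 16. 70.]
30 [328.7 255.9] [441.4  -3.2  29.8] [440.2   0.8  24. ] [77. 14. 69.]
33 [225.3 265.8] [445.8 264.9  24.5] [448.3 275.   24. ] [25. 43. 65.]
150 [102.8 335.7] [302.7 583.1  25.4] [298.8 599.6  24. ] [110. 168.  38.]
tab 74 [526.45724158  22.19468081  94.68642294] [519.64652213   4.13614437  76.60549588] [534.91973969  40.52392305 101.80111231]
block 221 [454.26541619  25.10112423  31.65973964] ((463.6760559082031, 9.702194213867188), (53.42033386230469, 123.92047882080078), 10.606435775756836)
bar 218 [ 669.05549142 -155.70153994  158.28347419] [699.97955737 157.99240297 171.84847035] [ 6.3421525e-02 -9.9798685e-01  6.9247705e+02 -8.4044914e+01] 164.41920092493274
```

View pics/z1.png

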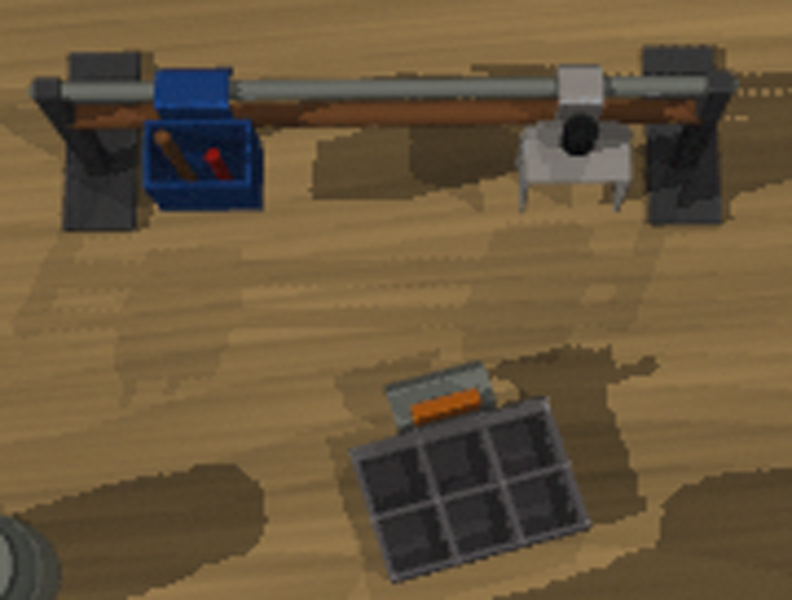

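The crop shows the caddy rim corners near (350,450), (548,398), (590,525) and (395,580), with all six pockets empty. The orange tab is at (445,407) and the hook plate at (440,385). The bar runs along row 88, with the cup at x 145–262 and the scoop at 520–632.

```bash
cat > plan.py <<'E'
import sys; from h import *
from scipy.spatial.transform import Rotation as Ro
# usage: plan.py x y z yaw -> tool-frame shift (cm) & turn (rad) remaining
def plan(x,y,z,yaw):
    s=monitor.state(); R=Ro.from_euler('xyz',s['ee_rot'],degrees=True); G=Ro.from_euler('xyz',[180,0,yaw],degrees=True)
    d=R.inv().apply(np.array([x,y,z])-s['ee_pos'])/10; w=(R.inv()*G).as_rotvec()
    print('t',s['time_s'],'pos',s['ee_pos'].round(1),s['ee_rot'].round(2),'w',round(s['gripper_width'],1),'F',s['force'].round(1))
    print('shift cm',d.round(2),'|d|',np.linalg.norm(d).round(1),'if turned first',(G.inv().apply(np.array([x,y,z])-s['ee_pos'])/10).round(2),'turn',w.round(3))
if __name__=='__main__': plan(*map(float,sys.argv[1:5]))
E
python3 - <<'E'
from m import *
f=np.load('top1.npz'); g=grab('top'); p=np.nan_to_num(f['p'])
m=((p[...,2]>20)&(p[...,2]<37)&(p[...,0]>400)&(p[...,0]<520)&(abs(p[...,1]-10)<90)).astype(np.uint8)
pts=np.argwhere(m)[:,::-1].astype(np.float32); 
hull=cv2.convexHull(pts).reshape(-1,2)
w=np.array([ray(g,u,v,32)[:2] for u,v in hull],np.float32); print('rect',cv2.minAreaRect(w))
c=[(294.5,232.5),(339.5,219.5),(349.1,251.25),(304.8,265)]
w=np.array([ray(g,u,v,32)[:2] for u,v in c],np.float32);print(w.round(1),cv2.minAreaRect(w),w.mean(0))
hsv=cv2.cvtColor(f['color'],cv2.COLOR_RGB2HSV)
m=(hsv[...,0]<15)&(hsv[...,1]>150)&(p[...,2]>92)&(p[...,2]<106)&(abs(p[...,0]-527)<30)&(abs(p[...,1]-20)<50)
u=np.argwhere(m)[:,::-1].astype(np.float32); w=np.array([ray(g,a,b,98)[:2] for a,b in u],np.float32);print('tab',cv2.minAreaRect(w),w.mean(0))
m=(p[...,2]>60)&(p[...,2]<72)&(abs(p[...,0]-540)<40)&(abs(p[...,1]-20)<60); q=p[m]; print('hooktop',m.sum(),q.mean(0),cv2.minAreaRect(q[:,:2].astype(np.float32)))
for n,lo in(('cup',60),('scoop',-190)):
    m=(p[...,2]>100)&(p[...,0]>600)&(p[...,0]<720)&(p[...,1]>lo)&(p[...,1]<lo+110)
    q=p[m]; print(n,q.min(0),q.max(0))
# bare bar
m=(p[...,2]>155)&(p[...,2]<170)&(p[...,0]>660)&(p[...,0]<720)&(p[...,1]>-40)&(p[...,1]<60)
u=np.argwhere(m)[:,::-1]; 
for uu in np.unique(u[:,0])[::4]: b=u[u[:,0]==uu][:,1]; print(uu,b.min(),b.max(),ray(g,uu,b.mean(),163).round(1),p[b.min():b.max()+1,uu].round(0).tolist())
# posts
E
python3 plan.py 598.7 -283 200 16
```

```text
rect ((481.7227783203125, 13.272613525390625), (90.53446960449219, 123.91655731201172), 11.189760208129883)
[[511.8  80.6]
 [534.3 -40.9]
 [448.9 -56.3]
 [425.2  61.6]] ((479.49676513671875, 11.794929504394531), (88.64383697509766, 123.51431274414062), 10.478118896484375) [480.05615   11.243181]
tab ((527.5477294921875, 22.093883514404297), (9.589065551757812, 36.86306381225586), 11.097567558288574) [527.4394    22.164623]
hooktop 142 [540.03932765  24.60040944  67.27650619] ((536.6741943359375, 23.898773193359375), (26.93276023864746, 60.172874450683594), 14.126137733459473)
cup [665.67261546  61.08984542 100.15931387] [719.98768257 169.93172889 191.48528468]
scoop [ 650.5374861  -155.91290321  101.12710537] [717.9497564  -80.06086842 170.72069472]
293 140 144 [714.   59.2 163. ] [[718.0, 59.0, 165.0], [716.0, 59.0, 165.0], [713.0, 59.0, 166.0], [711.0, 59.0, 165.0], [710.0, 60.0, 161.0]]
297 140 144 [713.   49.6 163. ] [[717.0, 49.0, 165.0], [714.0, 49.0, 166.0], [712.0, 50.0, 166.0], [710.0, 50.0, 165.0], [709.0, 50.0, 160.0]]
301 140 144 [712.   39.9 163. ] [[716.0, 39.0, 166.0],
[... 742 characters left out ...]
8.0, 166.0], [707.0, -8.0, 164.0], [705.0, -8.0, 163.0]]
325 139 143 [708.7 -18.1 163. ] [[713.0, -18.0, 166.0], [711.0, -18.0, 165.0], [708.0, -18.0, 165.0], [705.0, -18.0, 165.0], [704.0, -18.0, 162.0]]
329 139 143 [707.7 -27.8 163. ] [[711.0, -28.0, 167.0], [710.0, -28.0, 163.0], [707.0, -28.0, 166.0], [705.0, -27.0, 164.0], [704.0, -27.0, 160.0]]
333 139 143 [706.7 -37.4 163. ] [[711.0, -38.0, 165.0], [709.0, -38.0, 165.0], [706.0, -37.0, 165.0], [704.0, -37.0, 164.0], [703.0, -37.0, 160.0]]
t 0.25 pos [257.1 514.1 177.9] [-179.96   -0.    153.43] w 91.3 F [ 0.1 -1.3 -0.7]
shift cm [-66.21 -56.01  -2.17] |d| 86.7 if turned first [10.87 86.03 -2.21] turn [-0.000e+00  1.000e-03  2.399e+00]
```

Request:
move_arm:
  increments:
    - [[0.55,0,0,-4,0,0,0.18],[0.55,0,0,-4,0,0,0.18],[0.55,0,0,0,0,0,0.18],[0.55,0,0,0,0,0,0.18],[0.55,0,0,0,0,0,0.18],[0.55,0,0,0,0,0,0.18],[0.55,0,0,0,0,0,0.18],[0.55,0,0,0,0,0,0.18],[0.55,0,0,0,0,0,0.18],[0.55,0,0,0,0,0,0.18],[0.55,0,0,0,0,0,0.18],[0.55,0,0,0,0,0,0.18]]
  force: 20

```text
time_s: 1.75
ee_pos: [256.4, 512.9, 258.3]
ee_rot: [179.8, 0.3, 25.5]
force: [-0.6, 0.3, 0.5]
gripper_width: 50.3
```

```bash
python3 plan.py 600 -283 200 11
```

```text
t 1.75 pos [256.4 512.9 258.3] [179.81   0.25  25.52] w 50.3 F [-0.6  0.3  0.5]
shift cm [-3.26 86.6   6.13] |d| 86.9 if turned first [18.54 84.68  5.83] turn [0.004 0.004 0.253]
```

Request:
move_arm:
  increments:
    - [[0.55,0,0,0,0,0,0.126],[0.55,0,0,0,0,0,0.126],[0.55,1.2,6,0.4,0,0,0],[0.55,1.2,6,0.4,0,0,0],[0.55,1.2,6,0.4,0,0,0],[0.55,1.2,6,0.4,0,0,0],[0.55,1.2,6,0.4,0,0,0],[0.55,1.2,6,0.4,0,0,0],[0.55,1.2,6,0.4,0,0,0],[0.55,1.2,6,0.4,0,0,0],[0.55,1.2,6,0.4,0,0,0],[0.55,1.2,6,0.4,0,0,0]]

```text
time_s: 3.25
ee_pos: [489.4, -63.7, 219.2]
ee_rot: [179.7, -0.1, 11.0]
force: [0.5, 1.3, 0.4]
gripper_width: 50.2
```

```bash
python3 plan.py 600 -283 200 11
```

```text
t 3.25 pos [489.4 -63.7 219.2] [ 1.7974e+02 -1.0000e-01  1.1010e+01] w 50.2 F [0.5 1.3 0.4]
shift cm [ 6.66 23.63  2.04] |d| 24.6 if turned first [ 6.67 23.63  1.92] turn [ 0.004 -0.002  0.   ]
```

Request:
move_arm:
  increments:
    - [[0.55,1.67,5.9,0,0,0,0],[0.55,1.67,5.9,0,0,0,0],[0.55,1.67,5.9,0,0,0,0],[0.55,1.67,5.9,0,0,0,0],[0.55,0,0,5,0,0,0],[0.55,0,0,5,0,0,0],[0.55,0,0,5,0,0,0],[0.55,0,0,0,0,0,0]]

```text
time_s: 4.25
ee_pos: [603.6, -294.9, 64.9]
ee_rot: [179.7, -0.3, 10.6]
force: [-0.5, 1.5, 0.5]
gripper_width: 49.9
```

```bash
python3 plan.py 600 -283 10 11
python3 - <<'E'
from m import *
for n in ('top','scene'):
  f=grab(n,n+'2.png')
  for o in spacers(f):
    if abs(o[2][1]+330)<100: print(n,*o[2:4])
f=grab('scene'); cv2.imwrite('pics/z2.png',cv2.resize(cv2.cvtColor(f['color'],cv2.COLOR_RGB2BGR)[140:240,150:270],None,fx=6,fy=6,interpolation=2))
E
```

```text
t 4.25 pos [ 603.6 -294.9   64.9] [179.67  -0.27  10.55] w 49.9 F [-0.5  1.5  0.5]
shift cm [-0.16 -1.27  5.48] |d| 5.6 if turned first [-0.12 -1.24  5.49] turn [ 0.006 -0.005 -0.008]
top [ 539.  -276.7   23.5] [ 539.  -276.9   24. ]
top [ 456.8 -291.9   23.4] [ 456.7 -292.2   24. ]
scene [ 456.3 -293.5   23.2] [ 457.1 -294.6   24. ]
scene [ 541.2 -277.9   23.9] [ 542.3 -277.4   24. ]
scene [ 608.  -380.4   24.1] [ 608.4 -381.    24. ]
scene [ 601.7 -283.3   23.8] [ 602.3 -282.    24. ]
```

View pics/z2.png

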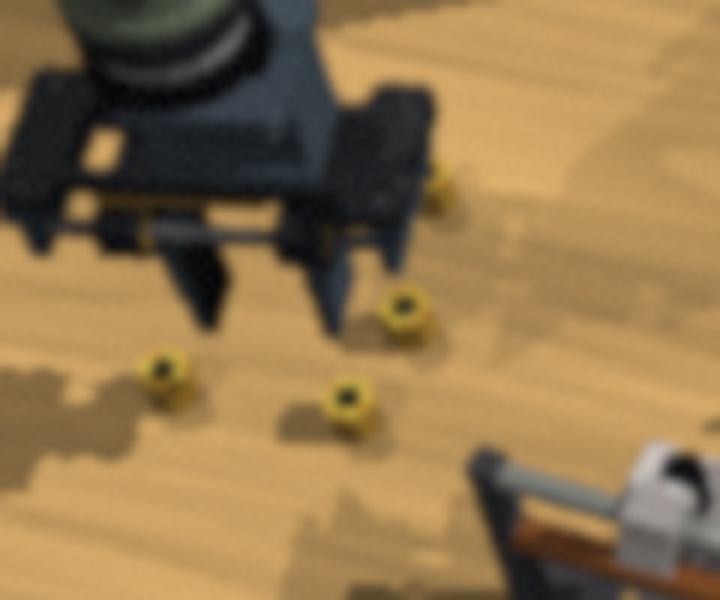

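The crop shows the open jaws hovering above the spacer at (347,400). Its neighbours at (405,305), (165,370) and (437,190) are clear of the fingers.

Request:
move_arm:
  increments:
    - [[0.55,-0.1,-1.27,0,0,0,0],[0.55,0,0,2.8,0,0,0],[0.55,0,0,2.7,0,0,0],[0.55,0,0,0,0,0,0],[0,0,0,0,0,0,0],[0,0,0,0,0,0,0],[0,0,0,0,0,0,0],[0,0,0,0,0,0,0]]

```text
time_s: 5.4
ee_pos: [614.5, -285.4, 32.4]
ee_rot: [178.3, -2.2, 10.7]
force: [0.6, -0.1, -0.3]
gripper_width: 13.0
```

```bash
python3 - <<'E'
from math import *
th=radians(11); 
for px,py in((-22,40),(-22,0),(-22,-40),(16,40),(16,-40)):
    print(px,py,482.5+cos(th)*px-sin(th)*py, 12.5+sin(th)*px+cos(th)*py)
E
python3 plan.py 511 16 100 11
```

```text
-22 40 453.2718421490896 47.56728943962257
-22 0 460.9042019641514 8.302202101716015
-22 -40 468.53656177921323 -30.962885236190544
16 40 490.5736751201008 54.818031263931275
16 -40 505.83839475022444 -23.71214341188184
t 5.4 pos [ 614.5 -285.4   32.4] [178.33  -2.17  10.69] w 13.0 F [ 0.6 -0.1 -0.3]
shift cm [ -4.32 -31.33  -7.85] |d| 32.6 if turned first [ -4.41 -31.57  -6.76] turn [ 0.029 -0.038 -0.006]
```

Run:
```python
from h import *
print(monitor.state())
f=grab('scene'); cv2.imwrite('pics/z3.png',cv2.resize(cv2.cvtColor(f['color'],cv2.COLOR_RGB2BGR)[130:230,150:270],None,fx=6,fy=6,interpolation=2))
print(monitor.state()['ee_pos'],monitor.state()['ee_rot'])
```

```text
{'time_s': 5.4, 'qpos': array([-2.58563502e+01,  3.22727448e+01,  8.88942386e+01, -6.65209233e-02,
        5.60947010e+01,  5.35207667e+01]), 'qvel': array([-0.01932715, -0.36959041, -0.31425302,  0.09389529,  0.1662503 ,
        0.04191875]), 'effort': array([ 3.76740145e-02, -5.15298808e+01, -2.08578247e+01,  6.35053776e-02,
       -2.48750802e-01,  3.80685262e-03]), 'ee_pos': array([ 614.53756198, -285.44337374,   32.36415666]), 'ee_rot': array([178.32541225,  -2.16762767,  10.6903531 ]), 'force': array([ 0.63680449, -0.12621646, -0.28176142]), 'torque': array([-0.02976351,  0.1795659 , -0.00685724]), 'gripper_width': 13.008386473599192}
[ 614.54358217 -285.45335766   32.30184599] [178.32843028  -2.1668739   10.68548997]
```

View pics/z3.png

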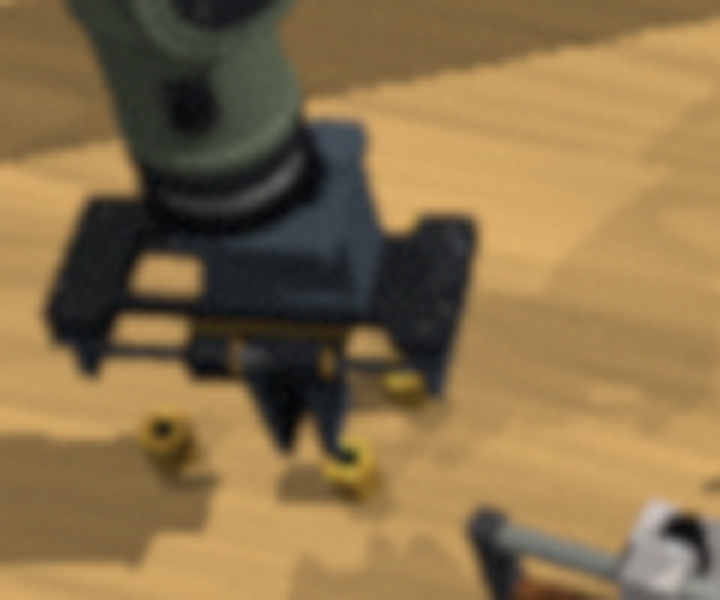

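The crop shows the fingers shut behind and above the spacer, which still stands at (347,465), untouched. I'll check the reported TCP against where the tips appear in the image.

```bash
python3 - <<'E'
from h import *
f=grab('scene'); s=monitor.state()
for P in(s['ee_pos'],[600.5,-283,24]):
    c=f['R']@np.array(P)+f['t']; q=f['K']@c; q=q[:2]/q[2]; print(P,q,'crop',(q-[150,130])*6)
print(s['ee_pos'],s['ee_rot'],ray(f,197.5,204.7,32))
E
python3 plan.py 600 -283 75 11
```

```text
[ 614.43971368 -285.42506462   32.08406485] [204.70027471 208.09094031] crop [328.20164828 468.54564186]
[600.5, -283, 24] [207.91536525 205.96016528] crop [347.49219149 455.7609917 ]
[ 614.43971368 -285.42506462   32.08406485] [178.33785262  -2.15095738  10.6878825 ] [ 608.20318067 -311.16631366   32.        ]
t 5.5 pos [ 614.4 -285.4   32.1] [178.34  -2.15  10.69] w 5.5 F [ 0.1 -0.1 -0.3]
shift cm [-1.21 -0.38 -4.35] |d| 4.5 if turned first [-1.37 -0.51 -4.29] turn [ 0.029 -0.037 -0.006]
```

Request:
move_arm:
  increments:
    - [[0.55,0,0,-2,0,0,0],[0.55,0,0,-2,0,0,0],[0.55,0,0,0,0,0,0],[0.55,0,0,0,0,0,0]]

```text
time_s: 6.0
ee_pos: [611.7, -284.3, 71.1]
ee_rot: [178.5, -2.0, 10.7]
force: [0.3, -1.0, 0.2]
gripper_width: 41.9
```

```bash
python3 plan.py 600.5 -283 75 11
```

```text
t 6.0 pos [ 611.7 -284.3   71.1] [178.45  -2.    10.66] w 41.9 F [ 0.3 -1.   0.2]
shift cm [-1.06 -0.32 -0.43] |d| 1.2 if turned first [-1.07 -0.34 -0.39] turn [ 0.027 -0.035 -0.006]
```

Run:
```python
from h import *
s=monitor.state();print(s['ee_pos'],s['ee_rot'],s['gripper_width'])
f=grab('scene'); p=np.nan_to_num(cloud(f)); hsv=cv2.cvtColor(f['color'],cv2.COLOR_RGB2HSV)
for lo in range(65,180,10):
    m=(p[...,2]>lo)&(p[...,2]<lo+10)&(p[...,0]>540)&(p[...,0]<680)&(p[...,1]>-420)&(p[...,1]<-180)
    q=p[m]
    if len(q): print(lo,len(q),q.min(0).round(),q.max(0).round(),q.mean(0).round())
c=f['R']@s['ee_pos']+f['t']; q=f['K']@c; q=q[:2]/q[2]; print(q)
im=cv2.cvtColor(f['color'],cv2.COLOR_RGB2BGR); cv2.circle(im,tuple((q*1).round().astype(int)),1,(0,0,255),-1)
cv2.imwrite('pics/z4.png',cv2.resize(im[120:220,150:270],None,fx=6,fy=6,interpolation=0))
```

```text
[ 611.66990805 -284.28443416   71.14287472] [178.45108554  -1.99896707  10.66291177] 41.87459831575457
105 25 [ 590. -310.  107.] [ 634. -251.  115.] [ 616. -285.  112.]
115 33 [ 596. -308.  115.] [ 633. -250.  125.] [ 617. -284.  120.]
125 35 [ 594. -311.  125.] [ 633. -248.  134.] [ 619. -283.  130.]
135 45 [ 593. -311.  135.] [ 632. -248.  145.] [ 618. -282.  140.]
145 32 [ 598. -311.  146.] [ 634. -246.  155.] [ 620. -278.  151.]
155 34 [ 597. -313.  155.] [ 633. -247.  165.] [ 621. -295.  160.]
165 16 [ 603. -312.  167.] [ 633. -301.  174.] [ 625. -306.  170.]
175 16 [ 563. -309.  175.] [ 632. -199.  184.] [ 608. -267.  180.]
[202.30479986 199.906084  ]
```

View pics/z4.png

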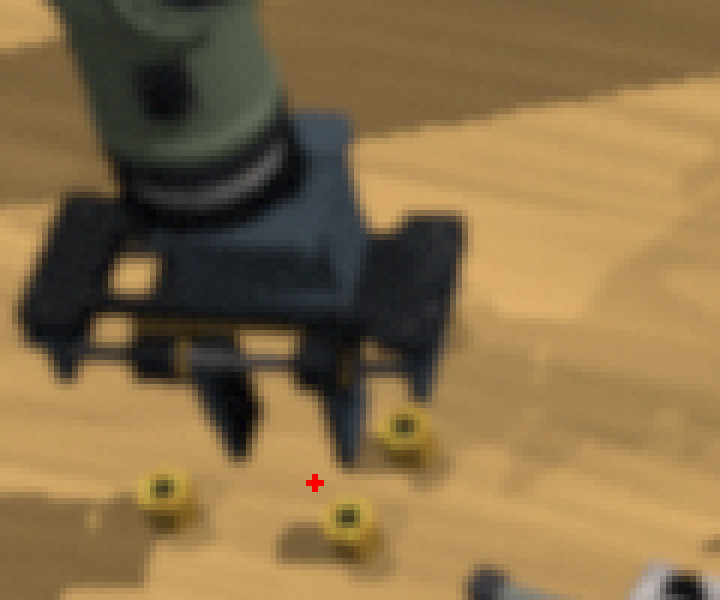

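The crop shows the projected TCP (red, (315,483)) below the visible tips at (237,460) and (347,465). So the fingers look higher than reported. I'll compare with the first frames.

Run:
```python
from h import *
from scipy.spatial.transform import Rotation as Ro
def an(p,s,name):
    R=Ro.from_euler('xyz',s[1],degrees=True).as_matrix()
    q=(p.reshape(-1,3)-s[0])@R; q=q[~np.isnan(q[:,0])]   # tool coords
    print(name)
    for lo in range(-130,10,10):
        k=q[(q[:,2]>lo)&(q[:,2]<lo+10)&(abs(q[:,0])<60)&(abs(q[:,1])<100)]
        if len(k): print(lo,len(k),k.min(0).round(),k.max(0).round())
s=monitor.state()
an(cloud(grab('scene')),(s['ee_pos'],s['ee_rot']),'now')
an(np.load('scene1.npz')['p'],(np.array([257,513.8,177.5]),[-179.9,0,153.43]),'start')
f=grab('scene')
for u,v in((189.5,196.7),(207.8,197.5)):
    for z in (71,85,95,105): print(u,z,ray(f,u,v,z).round())
```

```text
now
-130 130 [ -31.  -82. -130.] [  42.   80. -120.]
-120 47 [ -31.  -81. -120.] [  39.   80. -110.]
-110 9 [  -5.   25. -110.] [  20.   32. -101.]
-100 30 [ -15.  -33. -100.] [ 20.  36. -90.]
-90 39 [-15. -36. -90.] [ 21.  35. -80.]
-80 29 [ -6. -36. -79.] [ 21.  32. -70.]
-70 42 [-15. -35. -70.] [ 20.  33. -60.]
-60 36 [-15. -34. -60.] [ 19.  32. -50.]
-50 35 [-17. -33. -50.] [ 20.  32. -41.]
-40 11 [ -7. -28. -40.] [ 19.  28. -35.]
start
-130 172 [ -43.  -81. -130.] [  29.   81. -120.]
-120 22 [ -39.  -80. -120.] [   8.   81. -111.]
-110 17 [ -20.  -58. -110.] [   5.   60. -100.]
-100 41 [ -22.  -58. -100.] [  5.  58. -90.]
-90 228 [-59. -58. -90.] [ 58. 100. -80.]
-80 349 [-60. -58. -80.] [ 60. 100. -70.]
-70 62 [-58. -56. -70.] [ 32.  72. -60.]
-60 29 [-59. -55. -60.] [ 15.  73. -51.]
-50 39 [-57. -54. -49.] [ 12.  86. -40.]
-40 54 [-59. -50. -40.] [  2.  90. -30.]
-30 33 [-60.  64. -30.] [-39.  95. -20.]
-20 23 [-60.  59. -20.] [-16.  93. -11.]
-10 27 [-60.  53. -10.] [ 3. 99. -0.]
0 30 [-54.  53.   1.] [ 6. 90. 10.]
189.5 71 [ 610. -325.   71.]
189.5 85 [ 618. -317.   85.]
189.5 95 [ 624. -312.   95.]
189.5 105 [ 630. -306.  105.]
207.8 71 [ 600. -272.   71.]
207.8 85 [ 608. -265.   85.]
207.8 95 [ 614. -260.   95.]
207.8 105 [ 620. -255.  105.]
```

Request:
move_arm:
  increments:
    - [[0.55,-1.06,-0.32,0,0.027,-0.035,0],[0.55,0,0,0,0,0,0],[0.55,0,0,0,0,0,0]]

```text
time_s: 6.52
ee_pos: [600.0, -282.6, 68.8]
ee_rot: [-179.9, 0.1, 10.6]
force: [-0.6, -0.1, -1.0]
gripper_width: 49.9
```

```bash
python3 plan.py 600.5 -283 40 11
```

```text
t 6.525 pos [ 600.  -282.6   68.8] [-1.7989e+02  1.4000e-01  1.0640e+01] w 49.9 F [-0.6 -0.1 -1. ]
shift cm [0.04 0.05 2.88] |d| 2.9 if turned first [0.04 0.05 2.88] turn [-0.002  0.002 -0.006]
```

Request:
move_arm:
  increments:
    - [[0.55,0,0,2,0,0,0],[0.55,0,0,0,0,0,0]]

```text
time_s: 6.78
ee_pos: [600.2, -282.4, 48.4]
ee_rot: [-179.9, 0.1, 10.6]
force: [-0.3, 0.6, 0.2]
gripper_width: 50.2
```

```bash
python3 plan.py 600.5 -283 40 11
```

```text
t 6.775 pos [ 600.2 -282.4   48.4] [-1.7992e+02  1.0000e-01  1.0650e+01] w 50.2 F [-0.3  0.6  0.2]
shift cm [0.02 0.06 0.84] |d| 0.8 if turned first [0.02 0.06 0.84] turn [-0.001  0.002 -0.006]
```

Request:
move_arm:
  increments:
    - [[0.55,0,0,1,0,0,0],[0.55,0,0,0,0,0,0]]

```text
time_s: 7.02
ee_pos: [600.8, -282.6, 38.8]
ee_rot: [-180.0, 0.0, 10.7]
force: [-0.1, -0.3, -0.2]
gripper_width: 50.5
```

```bash
python3 plan.py 600.5 -283 40 11
```

```text
t 7.025 pos [ 600.8 -282.6   38.8] [-1.7998e+02  1.0000e-02  1.0650e+01] w 50.5 F [-0.1 -0.3 -0.2]
shift cm [-0.04  0.03 -0.12] |d| 0.1 if turned first [-0.04  0.03 -0.12] turn [-0.     0.    -0.006]
```

Request:
move_arm:
  increments:
    - [[0.55,0,0,0.8,0,0,0],[0.55,0,0,0,0,0,0]]

```text
time_s: 7.28
ee_pos: [601.3, -282.8, 30.9]
ee_rot: [180.0, -0.0, 10.7]
force: [0.0, 1.0, -0.3]
gripper_width: 50.2
```

```bash
python3 plan.py 600.5 -283 10 11
python3 - <<'E'
from h import *
f=grab('scene'); s=monitor.state(); im=cv2.cvtColor(f['color'],cv2.COLOR_RGB2BGR)
cv2.imwrite('pics/z5.png',cv2.resize(im[150:230,160:260],None,fx=7,fy=7,interpolation=2))
E
```

```text
t 7.275 pos [ 601.3 -282.8   30.9] [ 1.7998e+02 -4.0000e-02  1.0650e+01] w 50.2 F [ 0.   1.  -0.3]
shift cm [-0.08  0.01  2.09] |d| 2.1 if turned first [-0.08  0.01  2.09] turn [ 0.    -0.001 -0.006]
```

View pics/z5.png

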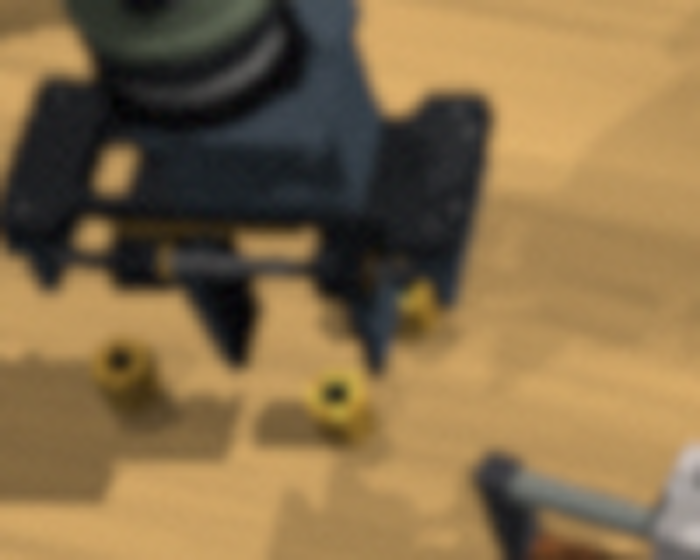

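Request:
move_arm:
  increments:
    - [[0.55,-0.08,0,1,0,0,0],[0.55,0,0,0,0,0,0],[0.55,0,0,1,0,0,0],[0.55,0,0,0,0,0,0]]

```text
time_s: 7.82
ee_pos: [601.0, -283.2, 10.2]
ee_rot: [179.9, -0.1, 10.7]
force: [-0.4, 0.7, -0.1]
gripper_width: 50.1
```

```bash
python3 plan.py 600.5 -283 10 11
python3 - <<'E'
from h import *
f=grab('scene')
for z in(55,62,70): print((ray(f,160+238/7,150+365/7,z)+ray(f,160+375/7,150+368/7,z)).round()/2)
print(ray(f,160+337/7,150+392/7,24))
E
```

```text
t 7.825 pos [ 601.  -283.2   10.2] [ 1.7993e+02 -1.1000e-01  1.0650e+01] w 50.1 F [-0.4  0.7 -0.1]
shift cm [-0.04 -0.03  0.02] |d| 0.1 if turned first [-0.04 -0.03  0.02] turn [ 0.001 -0.002 -0.006]
[ 609.5 -285.    55. ]
[ 613.5 -281.5   62. ]
[ 618.  -277.5   70. ]
[ 600.47245971 -282.27957679   24.        ]
```

Request:
move_arm:
  increments:
    - [[0,0,0,0,0,0,0],[0,0,0,0,0,0,0],[0,0,0,0,0,0,0],[0,0,0,0,0,0,0]]

```text
time_s: 8.38
ee_pos: [602.1, -283.8, 11.6]
ee_rot: [179.8, -0.3, 10.6]
force: [0.6, 0.4, 0.1]
gripper_width: 13.0
```

```bash
python3 plan.py 600.5 -283 10 11
```

```text
t 8.375 pos [ 602.1 -283.8   11.6] [179.83  -0.25  10.65] w 13.0 F [0.6 0.4 0.1]
shift cm [-0.15 -0.11  0.16] |d| 0.2 if turned first [-0.15 -0.11  0.16] turn [ 0.003 -0.004 -0.006]
```

The jaws closed to 13 mm on nothing at a reported z of 11. So the real finger ends sit about 30 mm short of the reported TCP, as both clouds showed. I'll go lower in small steps and watch the force.

Request:
move_arm:
  increments:
    - [[0.55,0,0,-0.5,0,0,0],[0.55,0,0,0,0,0,0],[0.55,-0.15,-0.1,0,0,0,0],[0.55,0,0,1.0,0,0,0],[0.55,0,0,0.8,0,0,0],[0.55,0,0,0.8,0,0,0],[0.55,0,0,0,0,0,0]]

```text
time_s: 9.25
ee_pos: [599.8, -282.8, -11.6]
ee_rot: [179.9, -0.2, 10.6]
force: [0.2, -0.5, -0.0]
gripper_width: 50.2
```

```bash
python3 plan.py 600.5 -283 -20 11
```

```text
t 9.25 pos [ 599.8 -282.8  -11.6] [179.88  -0.18  10.65] w 50.2 F [ 0.2 -0.5 -0. ]
shift cm [0.06 0.03 0.84] |d| 0.8 if turned first [0.06 0.03 0.84] turn [ 0.002 -0.003 -0.006]
```

Request:
move_arm:
  increments:
    - [[0.55,0,0,0.8,0,0,0],[0.55,0,0,0,0,0,0],[0,0,0,0,0,0,0],[0,0,0,0,0,0,0],[0,0,0,0,0,0,0]]

```text
time_s: 9.88
ee_pos: [600.4, -283.1, -19.7]
ee_rot: [179.8, -0.2, 10.7]
force: [-0.0, -0.2, -0.6]
gripper_width: 26.1
```

```bash
python3 plan.py 600.5 -283 -20 11;python3 - <<'E'
from h import *
f=grab('scene'); im=cv2.cvtColor(f['color'],cv2.COLOR_RGB2BGR)
cv2.imwrite('pics/z6.png',cv2.resize(im[150:230,160:260],None,fx=7,fy=7,interpolation=2))
E
```

```text
t 9.875 pos [ 600.4 -283.1  -19.7] [179.84  -0.24  10.65] w 26.1 F [-0.  -0.2 -0.6]
shift cm [ 0.01 -0.01  0.03] |d| 0.0 if turned first [ 0.01 -0.01  0.03] turn [ 0.003 -0.004 -0.006]
```

View pics/z6.png

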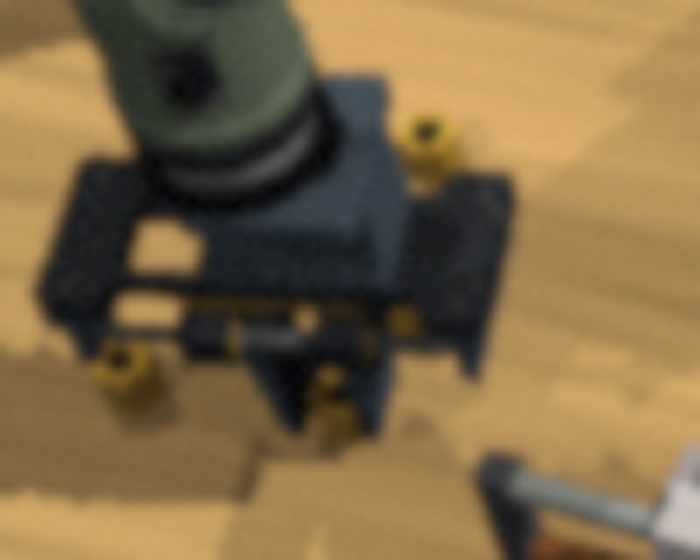

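The crop shows the spacer held between the fingertips at (330,410), with a jaw width of 26 mm. Next I lift it and carry it to the rear right pocket.

Request:
move_arm:
  increments:
    - [[0,0,0,-3,0,0,0],[0,0,0,-4,0,0,0],[0,0,0,0,0,0,0]]

```text
time_s: 10.3
ee_pos: [599.8, -282.7, 51.5]
ee_rot: [179.9, -0.2, 10.6]
force: [0.6, -0.7, -0.4]
gripper_width: 25.4
```

```bash
python3 plan.py 505 -24 50 11
```

```text
t 10.3 pos [ 599.8 -282.7   51.5] [ 1.7989e+02 -1.7000e-01  1.0650e+01] w 25.4 F [ 0.6 -0.7 -0.4]
shift cm [ -4.53 -27.18   0.09] |d| 27.6 if turned first [ -4.37 -27.2    0.15] turn [ 0.002 -0.003 -0.006]
```

Request:
move_arm:
  increments:
    - [[0,-0.9,-5.4,0,0,0,0],[0,-0.9,-5.4,0,0,0,0],[0,-0.9,-5.4,0,0,0,0],[0,-0.9,-5.4,0,0,0,0],[0,-0.9,-5.4,0,0,0,0],[0,0,0,0,0,0,0],[0,0,0,0,0,0,0]]

```text
time_s: 11.18
ee_pos: [499.1, -18.8, 44.8]
ee_rot: [-180.0, 0.3, 10.5]
force: [-0.1, -0.3, -0.2]
gripper_width: 25.7
```

```bash
python3 plan.py 505 -24 5 11
```

```text
t 11.175 pos [499.1 -18.8  44.8] [-179.96    0.25   10.54] w 25.7 F [-0.1 -0.3 -0.2]
shift cm [0.5  0.62 3.97] |d| 4.1 if turned first [0.48 0.62 3.98] turn [-0.001  0.004 -0.008]
```

Request:
move_arm:
  increments:
    - [[0,0.5,0.62,0.5,0,0,0],[0,0,0,1,0,0,0],[0,0,0,0,0,0,0]]

```text
time_s: 11.55
ee_pos: [506.5, -27.3, 27.8]
ee_rot: [-180.0, 0.3, 10.3]
force: [-0.1, -0.2, -1.0]
gripper_width: 25.4
```

```bash
python3 plan.py 505 -24 5 11
```

```text
t 11.55 pos [506.5 -27.3  27.8] [-179.98    0.28   10.31] w 25.4 F [-0.1 -0.2 -1. ]
shift cm [-0.07 -0.35  2.28] |d| 2.3 if turned first [-0.08 -0.35  2.28] turn [-0.     0.005 -0.012]
```

Request:
move_arm:
  increments:
    - [[0,-0.07,-0.3,0,0,0,0],[0,0,0,1.1,0,0,0],[0,0,0,1.1,0,0,0],[0,0,0,0,0,0,0]]

```text
time_s: 12.05
ee_pos: [504.8, -24.8, 3.8]
ee_rot: [-180.0, 0.3, 10.3]
force: [-0.4, -0.3, -0.5]
gripper_width: 25.5
```

```bash
python3 plan.py 505 -24 5 11;python3 - <<'E'
from h import *
f=grab('scene'); im=cv2.cvtColor(f['color'],cv2.COLOR_RGB2BGR)
cv2.imwrite('pics/z7.png',cv2.resize(im[150:230,270:370],None,fx=7,fy=7,interpolation=2))
E
```

```text
t 12.05 pos [504.8 -24.8   3.8] [-179.97    0.33   10.25] w 25.5 F [-0.4 -0.3 -0.5]
shift cm [ 0.03 -0.07 -0.12] |d| 0.1 if turned first [ 0.03 -0.07 -0.12] turn [-0.001  0.006 -0.013]
```

View pics/z7.png

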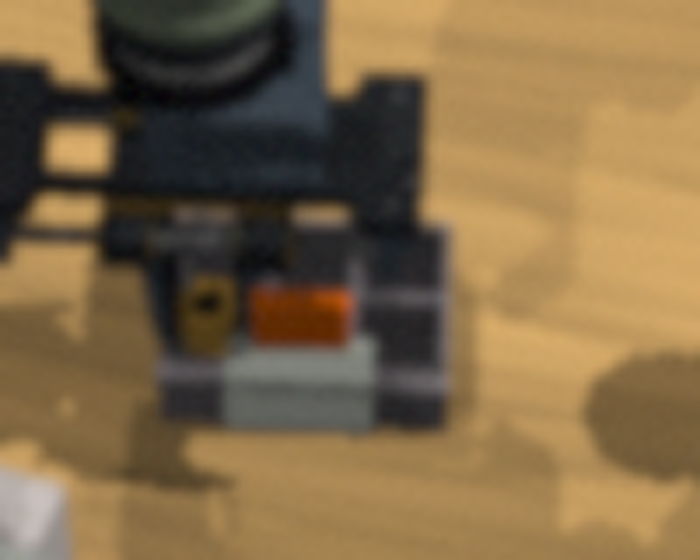

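The crop shows the spacer at (208,310) over the rear right pocket, left of the orange tab at (300,315), with nothing touching. I release it there.

Request:
move_arm:
  increments:
    - [[0.5,0,0,0,0,0,0],[0.5,0,0,0,0,0,0],[0.5,0,0,-4,0,0,0],[0.5,-1,2,-3,0,0,0],[0.5,-1,5,-1,0,0,0],[0.5,0,5.5,0,0,0,0],[0.5,0,5.5,0,0,0,0],[0.5,0,5.5,0,0,0,0],[0.5,0,0,0,0,0,0]]

```text
time_s: 13.22
ee_pos: [531.6, -266.7, 90.8]
ee_rot: [179.7, -0.2, 10.4]
force: [-0.6, 1.1, -0.1]
gripper_width: 45.6
```

```bash
cat > look.py <<'E'
from m import *
for n in ('top','scene'):
  f=grab(n)
  print(n,[tuple(o[3][:2].tolist()) for o in spacers(f) if o[3][1]<-200 and 130<o[4][1]<190])
  p=np.nan_to_num(cloud(f)); hsv=cv2.cvtColor(f['color'],cv2.COLOR_RGB2HSV)
  m=((hsv[...,0]>14)&(hsv[...,0]<32)&(hsv[...,1]>110)&(abs(p[...,0]-482)<60)&(abs(p[...,1]-12)<75)&(p[...,2]>14)&(p[...,2]<50)).astype(np.uint8)
  k,l,s,c=cv2.connectedComponentsWithStats(m); print(' in caddy:',[(s[i,4].item(),np.median(p[l==i],0).round().tolist()) for i in range(1,k) if s[i,4]>8])
E
python3 look.py; python3 plan.py 540.5 -277 10 11
```

```text
top []
 in caddy: [(62, [504.0, -24.0, 28.0])]
scene [(271.2, -1238.5), (447.9, -385.1), (458.9, -302.5), (543.4, -276.9), (607.6, -380.8)]
 in caddy: [(57, [505.0, -26.0, 27.0])]
t 13.325 pos [ 530.6 -263.2   90.5] [ 1.7987e+02 -9.0000e-02  1.0590e+01] w 45.6 F [-1.3  0.2 -0.1]
shift cm [0.71 1.53 8.06] |d| 8.2 if turned first [0.71 1.55 8.05] turn [ 0.002 -0.002 -0.007]
```

Request:
move_arm:
  increments:
    - [[0.55,0.75,1.4,3,0,0,0],[0.55,0,0,2.5,0,0,0],[0.55,0,0,0,0,0,0]]

```text
time_s: 13.7
ee_pos: [540.6, -271.3, 35.6]
ee_rot: [179.9, -0.1, 10.8]
force: [-0.1, 0.7, 0.2]
gripper_width: 50.1
```

```bash
python3 plan.py 541 -277 -19 11
```

```text
t 13.7 pos [ 540.6 -271.3   35.6] [ 1.7993e+02 -1.2000e-01  1.0840e+01] w 50.1 F [-0.1  0.7  0.2]
shift cm [-0.08  0.56  5.46] |d| 5.5 if turned first [-0.07  0.57  5.46] turn [ 0.001 -0.002 -0.003]
```

Request:
move_arm:
  increments:
    - [[0.55,-0.05,0.55,0.5,0,0,0],[0.55,0,0,2.4,0,0,0],[0.55,0,0,2.4,0,0,0],[0.55,0,0,0,0,0,0],[0,0,0,0,0,0,0],[0,0,0,0,0,0,0],[0,0,0,0,0,0,0]]

```text
time_s: 14.58
ee_pos: [546.8, -277.5, -10.3]
ee_rot: [179.4, -0.8, 11.1]
force: [0.6, 0.5, 0.6]
gripper_width: 22.9
```

```bash
python3 plan.py 541 -277 -19 11
```

```text
t 14.575 pos [ 546.8 -277.5  -10.3] [179.42  -0.75  11.07] w 22.9 F [0.6 0.5 0.6]
shift cm [-0.57 -0.17  0.86] |d| 1.0 if turned first [-0.56 -0.16  0.87] turn [ 0.01  -0.013  0.001]
```

Request:
move_arm:
  increments:
    - [[0.55,0,0,0,0,0,0],[0.55,0,0,0,0,0,0],[0.55,0,0,-1.5,0,0,0],[0.55,0,0,0,0,0,0]]

```text
time_s: 15.08
ee_pos: [547.2, -277.7, 6.9]
ee_rot: [179.3, -0.8, 11.1]
force: [-0.7, 0.1, 0.1]
gripper_width: 50.0
```

```bash
python3 look.py; python3 plan.py 541 -277 -19 11
```

```text
top [(454.1, -293.8)]
 in caddy: [(61, [505.0, -24.0, 28.0])]
scene [(276.2, -1234.6), (542.3, -277.4), (608.4, -381.0)]
 in caddy: [(56, [505.0, -26.0, 27.0])]
t 15.175 pos [ 546.  -277.2    5.5] [179.45  -0.71  11.06] w 49.9 F [-0.2  0.4  0.4]
shift cm [-0.52 -0.14  2.44] |d| 2.5 if turned first [-0.49 -0.11  2.45] turn [ 0.01  -0.012  0.001]
```

Spacer unmoved. This time I correct and descend more gently.

Request:
move_arm:
  increments:
    - [[0.55,-0.5,-0.12,0,0.01,-0.012,0],[0.55,0,0,1,0,0,0],[0.55,0,0,0.8,0,0,0],[0.55,0,0,0.6,0,0,0],[0.55,0,0,0,0,0,0]]

```text
time_s: 15.8
ee_pos: [539.3, -276.3, -21.9]
ee_rot: [-179.8, 0.2, 11.1]
force: [-0.1, -0.3, 0.1]
gripper_width: 50.0
```

```bash
python3 plan.py 541 -277 -19 11
```

```text
t 15.8 pos [ 539.3 -276.3  -21.9] [-179.81    0.18   11.05] w 50.0 F [-0.1 -0.3  0.1]
shift cm [ 0.16  0.1  -0.29] |d| 0.3 if turned first [ 0.16  0.1  -0.29] turn [-0.003  0.003  0.001]
```

Request:
move_arm:
  increments:
    - [[0,0,0,0,0,0,0],[0,0,0,0,0,0,0],[0,0,0,0,0,0,0]]

```text
time_s: 16.18
ee_pos: [539.7, -276.5, -21.5]
ee_rot: [-179.8, 0.1, 11.1]
force: [0.5, 0.3, 0.3]
gripper_width: 24.9
```

Request:
move_arm:
  increments:
    - [[0,0,0,-3,0,0,0],[0,0,0,-4,0,0,0],[0,-1.5,-3,0,0,0,0],[0,-2.4,-5.6,0,0,0,0],[0,-2.4,-5.6,0,0,0,0],[0,-2.4,-5.6,0,0,0,0],[0,-1.5,-3,0,0,0,0],[0,0,0,0,0,0,0]]

```text
time_s: 17.18
ee_pos: [393.1, -67.9, 52.1]
ee_rot: [-180.0, -0.2, 11.0]
force: [0.3, -0.4, 0.6]
gripper_width: 25.4
```

```bash
python3 plan.py 468.5 -31 4 11
```

```text
t 17.175 pos [393.1 -67.9  52.1] [-179.99   -0.18   10.95] w 25.4 F [ 0.3 -0.4  0.6]
shift cm [ 8.09 -2.19  4.83] |d| 9.7 if turned first [ 8.11 -2.18  4.81] turn [-0.    -0.003 -0.001]
```

Request:
move_arm:
  increments:
    - [[0,3,-0.8,0,0,0,0],[0,3.2,-0.9,0,0,0,0],[0,1.5,-0.4,0,0,0,0],[0,0,0,1.5,0,0,0],[0,0,0,0.7,0,0,0],[0,0,0,0,0,0,0]]

```text
time_s: 17.92
ee_pos: [471.1, -35.0, 31.1]
ee_rot: [179.8, -0.5, 10.9]
force: [0.1, 0.1, -0.5]
gripper_width: 25.2
```

```bash
python3 plan.py 468.5 -31 4 11
```

```text
t 17.925 pos [471.1 -35.   31.1] [179.82  -0.47  10.85] w 25.2 F [ 0.1  0.1 -0.5]
shift cm [-0.21 -0.45  2.7 ] |d| 2.7 if turned first [-0.18 -0.45  2.71] turn [ 0.003 -0.008 -0.003]
```

Request:
move_arm:
  increments:
    - [[0,-0.2,-0.42,0,0,-0.008,0],[0,0,0,1.0,0,0,0],[0,0,0,1.0,0,0,0],[0,0,0,0.6,0,0,0],[0,0,0,0,0,0,0]]

```text
time_s: 18.55
ee_pos: [468.0, -31.6, 3.9]
ee_rot: [179.8, -0.0, 10.8]
force: [0.5, -0.1, -0.8]
gripper_width: 25.1
```

```bash
python3 plan.py 468.5 -31 4 11
```

```text
t 18.55 pos [468.  -31.6   3.9] [ 1.7981e+02 -1.0000e-02  1.0810e+01] w 25.1 F [ 0.5 -0.1 -0.8]
shift cm [ 0.06 -0.05 -0.01] |d| 0.1 if turned first [ 0.06 -0.05 -0.01] turn [ 0.003 -0.    -0.003]
```

Request:
move_arm:
  increments:
    - [[0.5,0,0,0,0,0,0],[0.5,0,0,0,0,0,0],[0.5,0,0,-4,0,0,0],[0.5,0,3,-2,0,0,0],[0.5,-0.5,5,0,0,0,0],[0.5,-0.5,4,0,0,0,0],[0.5,0,0,0,0,0,0]]

```text
time_s: 19.42
ee_pos: [483.2, -154.6, 68.3]
ee_rot: [179.6, -0.3, 10.9]
force: [0.9, 0.5, -1.0]
gripper_width: 45.5
```

```bash
python3 look.py; python3 plan.py 455.5 -299 30 11
```

```text
top [(604.7, -381.0), (453.6, -297.0)]
 in caddy: [(64, [504.0, -25.0, 28.0]), (67, [467.0, -31.0, 28.0])]
scene [(273.7, -1236.5), (446.4, -381.9), (457.3, -298.2), (608.6, -380.7)]
 in caddy: [(59, [470.0, -31.0, 28.0]), (59, [505.0, -25.0, 28.0])]
t 19.525 pos [ 482.4 -152.3   67.9] [179.73  -0.2   11.07] w 45.5 F [-0.3  0.3  0. ]
shift cm [-5.46 13.86  3.83] |d| 15.4 if turned first [-5.43 13.89  3.79] turn [ 0.005 -0.004  0.001]
```

Two are in. The next one is at (455.5,-299).

Request:
move_arm:
  increments:
    - [[0.55,-2,5,1,0,0,0],[0.55,-2,5,1,0,0,0],[0.55,-1.2,2.7,1,0,0,0],[0.55,-0.3,1,0.5,0,0,0],[0.55,0,0,0,0,0,0]]

```text
time_s: 20.15
ee_pos: [456.2, -293.9, 32.5]
ee_rot: [179.9, -0.3, 11.6]
force: [0.1, 0.2, 0.1]
gripper_width: 50.3
```

```bash
python3 plan.py 455.5 -299 -19 11
```

```text
t 20.15 pos [ 456.2 -293.9   32.5] [179.88  -0.27  11.58] w 50.3 F [0.1 0.2 0.1]
shift cm [-0.19  0.47  5.15] |d| 5.2 if turned first [-0.17  0.49  5.15] turn [ 0.002 -0.005  0.01 ]
```

Request:
move_arm:
  increments:
    - [[0.55,-0.15,0.45,0.8,0,0,0.01],[0.55,0,0,1.5,0,0,0],[0.55,0,0,1.5,0,0,0],[0.55,0,0,0.8,0,0,0],[0.55,0,0,0.4,0,0,0],[0.55,0,0,0,0,0,0]]

```text
time_s: 20.9
ee_pos: [456.5, -294.9, -21.0]
ee_rot: [180.0, -0.2, 11.2]
force: [0.1, 0.1, -0.3]
gripper_width: 50.3
```

```bash
python3 plan.py 455.5 -299 -20 11
```

```text
t 20.9 pos [ 456.5 -294.9  -21. ] [179.99  -0.22  11.22] w 50.3 F [ 0.1  0.1 -0.3]
shift cm [-0.18  0.38 -0.1 ] |d| 0.4 if turned first [-0.18  0.38 -0.1 ] turn [ 0.    -0.004  0.004]
```

Request:
move_arm:
  increments:
    - [[0.55,-0.15,0.4,0,0,0,0],[0.55,0,0,0,0,0,0],[0,0,0,0,0,0,0],[0,0,0,0,0,0,0],[0,0,0,0,0,0,0]]

```text
time_s: 21.52
ee_pos: [456.6, -300.3, -19.8]
ee_rot: [179.9, -0.3, 11.2]
force: [0.1, -0.5, -0.6]
gripper_width: 25.2
```

```bash
python3 plan.py 461 8 50 11
```

```text
t 21.525 pos [ 456.6 -300.3  -19.8] [179.87  -0.34  11.2 ] w 25.2 F [ 0.1 -0.5 -0.6]
shift cm [  6.46 -30.14  -7.01] |d| 31.6 if turned first [  6.32 -30.18  -6.98] turn [ 0.002 -0.006  0.003]
```

Request:
move_arm:
  increments:
    - [[0,0,0,-3,0,0,0],[0,0,0,-4,0,0,0],[0,0.7,-3.2,0,0,0,0],[0,1.2,-5.6,0,0,0,0],[0,1.2,-5.6,0,0,0,0],[0,1.2,-5.6,0,0,0,0],[0,1.2,-5.6,0,0,0,0],[0,0.7,-3.2,0,0,0,0],[0,0,0,0,0,0,0]]

```text
time_s: 22.65
ee_pos: [462.8, 2.1, 52.6]
ee_rot: [179.8, -0.6, 11.1]
force: [0.3, -1.9, 0.0]
gripper_width: 25.4
```

```bash
python3 plan.py 461 8 5 11
```

```text
t 22.65 pos [462.8   2.1  52.6] [179.8   -0.59  11.07] w 25.4 F [ 0.3 -1.9  0. ]
shift cm [-0.11 -0.63  4.76] |d| 4.8 if turned first [-0.07 -0.62  4.76] turn [ 0.003 -0.01   0.001]
```

Request:
move_arm:
  increments:
    - [[0,-0.1,-0.6,0,0,-0.01,0],[0,0,0,1.2,0,0,0],[0,0,0,0.6,0,0,0],[0,0,0,0,0,0,0]]

```text
time_s: 23.15
ee_pos: [460.2, 5.5, 32.8]
ee_rot: [179.8, 0.1, 10.9]
force: [-0.3, 0.5, -0.5]
gripper_width: 25.0
```

```bash
python3 plan.py 461 8 5 11
```

```text
t 23.15 pos [460.2   5.5  32.8] [1.7977e+02 1.1000e-01 1.0890e+01] w 25.0 F [-0.3  0.5 -0.5]
shift cm [ 0.13 -0.24  2.78] |d| 2.8 if turned first [ 0.13 -0.23  2.78] turn [ 0.004  0.002 -0.002]
```

Request:
move_arm:
  increments:
    - [[0,0.1,-0.24,0,0,0,0],[0,0,0,1.0,0,0,0],[0,0,0,1.0,0,0,0],[0,0,0,0.6,0,0,0],[0,0,0,0,0,0,0]]

```text
time_s: 23.78
ee_pos: [460.6, 7.5, 4.7]
ee_rot: [179.8, 0.1, 10.8]
force: [-0.4, -0.6, 0.1]
gripper_width: 25.1
```

```bash
python3 plan.py 461 8 4 11
```

```text
t 23.775 pos [460.6   7.5   4.7] [1.7978e+02 1.4000e-01 1.0820e+01] w 25.1 F [-0.4 -0.6  0.1]
shift cm [ 0.05 -0.04  0.07] |d| 0.1 if turned first [ 0.05 -0.04  0.07] turn [ 0.004  0.002 -0.003]
```

Request:
move_arm:
  increments:
    - [[0.5,0,0,0,0,0,0],[0.5,0,0,0,0,0,0],[0.5,0,0,-4,0,0,0],[0.5,-0.5,3,-2,0,0,0],[0.5,-1.3,5.6,0,0,0,0],[0.5,-1.3,5.6,0,0,0,0],[0.5,-1.3,5.6,0,0,0,0],[0.5,-1.3,5.6,0,0,0,0],[0.5,-0.6,3,0,0,0,0],[0.5,0,0,0,0,0,0]]

```text
time_s: 25.02
ee_pos: [456.1, -293.0, 71.8]
ee_rot: [179.4, -0.4, 11.0]
force: [-0.0, 0.5, -0.1]
gripper_width: 45.7
```

```bash
python3 look.py; python3 plan.py 444.5 -381.8 30 11
```

```text
top [(604.3, -381.6)]
 in caddy: [(65, [504.0, -24.0, 28.0]), (65, [466.0, -31.0, 28.0]), (60, [458.0, 8.0, 27.0])]
scene [(274.2, -1238.4), (447.0, -381.1), (609.2, -379.7)]
 in caddy: [(60, [469.0, -32.0, 28.0]), (62, [460.0, 7.0, 27.0]), (58, [505.0, -26.0, 28.0])]
t 25.125 pos [ 455.8 -290.6   71.6] [179.51  -0.35  11.11] w 45.4 F [ 0.3  0.1 -0.4]
shift cm [-2.89  8.7   4.22] |d| 10.1 if turned first [-2.85  8.74  4.16] turn [ 0.008 -0.006  0.002]
```

Request:
move_arm:
  increments:
    - [[0.55,-1,3,1,0.008,-0.006,0],[0.55,-1.1,3.2,1.5,0,0,0],[0.55,-0.6,1.8,0.8,0,0,0],[0.55,0,0.6,0.3,0,0,0],[0.55,0,0,0,0,0,0]]

```text
time_s: 25.75
ee_pos: [447.6, -375.0, 35.9]
ee_rot: [-179.8, -0.0, 11.6]
force: [0.4, -0.3, -1.1]
gripper_width: 50.0
```

```bash
python3 plan.py 444.5 -381.8 -20 11
```

```text
t 25.75 pos [ 447.6 -375.    35.9] [-1.7985e+02 -4.0000e-02  1.1560e+01] w 50.0 F [ 0.4 -0.3 -1.1]
shift cm [-0.44  0.61  5.58] |d| 5.6 if turned first [-0.43  0.6   5.59] turn [-0.003 -0.001  0.01 ]
```

Request:
move_arm:
  increments:
    - [[0.55,-0.45,0.65,0,0,0,0.01],[0.55,0,0,0,0,0,0],[0.55,0,0,1.5,0,0,0],[0.55,0,0,1.8,0,0,0],[0.55,0,0,1.2,0,0,0],[0.55,0,0,0.6,0,0,0],[0.55,0,0,0,0,0,0]]

```text
time_s: 26.62
ee_pos: [444.7, -380.0, -17.7]
ee_rot: [-179.8, -0.1, 11.1]
force: [0.0, -0.8, 1.2]
gripper_width: 50.1
```

```bash
python3 plan.py 444.5 -381.8 -20 11
```

```text
t 26.625 pos [ 444.7 -380.   -17.7] [-1.798e+02 -5.000e-02  1.107e+01] w 50.1 F [ 0.  -0.8  1.2]
shift cm [-0.05  0.17  0.23] |d| 0.3 if turned first [-0.05  0.17  0.23] turn [-0.003 -0.001  0.001]
```

Request:
move_arm:
  increments:
    - [[0.55,0,0.17,0.25,0,0,0],[0,0,0,0,0,0,0],[0,0,0,0,0,0,0],[0,0,0,0,0,0,0]]

```text
time_s: 27.12
ee_pos: [445.9, -382.7, -19.0]
ee_rot: [-179.9, -0.2, 11.1]
force: [0.2, -1.1, 0.3]
gripper_width: 25.2
```

```bash
python3 plan.py 453.3 47.6 50 11
```

```text
t 27.125 pos [ 445.9 -382.7  -19. ] [-1.7993e+02 -1.5000e-01  1.1060e+01] w 25.2 F [ 0.2 -1.1  0.3]
shift cm [  9.   -42.09  -6.83] |d| 43.6 if turned first [  8.94 -42.09  -6.9 ] turn [-0.001 -0.003  0.001]
```

Request:
move_arm:
  increments:
    - [[0,0,0,-3,0,0,0],[0,0,0,-4,0,0,0],[0,0.7,-3.2,0,0,0,0],[0,1.2,-5.7,0,0,0,0],[0,1.2,-5.7,0,0,0,0],[0,1.2,-5.7,0,0,0,0],[0,1.2,-5.7,0,0,0,0],[0,1.2,-5.7,0,0,0,0],[0,1.2,-5.7,0,0,0,0],[0,0.7,-3.2,0,0,0,0],[0,0,0,0,0,0,0]]

```text
time_s: 28.5
ee_pos: [455.7, 42.8, 55.7]
ee_rot: [179.8, -0.7, 10.9]
force: [-0.8, -0.6, -1.0]
gripper_width: 25.0
```

```bash
python3 plan.py 453.3 47.6 30 11
```

```text
t 28.5 pos [455.7  42.8  55.7] [179.84  -0.69  10.9 ] w 25.0 F [-0.8 -0.6 -1. ]
shift cm [-0.18 -0.52  2.57] |d| 2.6 if turned first [-0.14 -0.52  2.57] turn [ 0.003 -0.012 -0.002]
```

Request:
move_arm:
  increments:
    - [[0,-0.15,-0.5,0,0,-0.012,0],[0,0,0,1.5,0,0,0],[0,0,0,0.9,0,0,0],[0,0,0,0,0,0,0]]

```text
time_s: 29.0
ee_pos: [453.4, 45.0, 31.4]
ee_rot: [179.8, 0.0, 10.7]
force: [0.3, -0.3, -0.1]
gripper_width: 25.4
```

```bash
python3 plan.py 453.3 47.6 5 11
```

```text
t 29.0 pos [453.4  45.   31.4] [1.798e+02 4.000e-02 1.068e+01] w 25.4 F [ 0.3 -0.3 -0.1]
shift cm [ 0.04 -0.27  2.64] |d| 2.7 if turned first [ 0.04 -0.26  2.64] turn [ 0.003  0.001 -0.006]
```

Request:
move_arm:
  increments:
    - [[0,0.04,-0.27,0,0,0,0],[0,0,0,1.0,0,0,0],[0,0,0,1.0,0,0,0],[0,0,0,0.5,0,0,0],[0,0,0,0,0,0,0]]

```text
time_s: 29.62
ee_pos: [453.8, 47.2, 5.1]
ee_rot: [179.8, 0.0, 10.6]
force: [-0.5, 0.9, -0.1]
gripper_width: 25.0
```

```bash
python3 plan.py 453.3 47.6 4 11
```

```text
t 29.625 pos [453.8  47.2   5.1] [1.7979e+02 1.0000e-02 1.0610e+01] w 25.0 F [-0.5  0.9 -0.1]
shift cm [-0.04 -0.05  0.11] |d| 0.1 if turned first [-0.04 -0.05  0.11] turn [ 0.004  0.    -0.007]
```

Request:
move_arm:
  increments:
    - [[0.5,0,0,0,0,0,0],[0.5,0,0,0,0,0,0],[0.5,0,0,-4,0,0,0],[0.5,0,3,-2,0,0,0],[0.5,0.8,5.6,0,0,0,0],[0.5,0.8,5.6,0,0,0,0],[0.5,0.8,5.6,0,0,0,0],[0.5,0.8,5.6,0,0,0,0],[0.5,0.8,5.6,0,0,0,0],[0.5,0.6,3,0,0,0,0],[0.5,0,0,0,0,0,0]]

```text
time_s: 31.0
ee_pos: [568.1, -289.0, 71.9]
ee_rot: [179.6, -0.5, 10.7]
force: [0.6, 0.1, -0.4]
gripper_width: 45.2
```

```bash
python3 look.py; python3 plan.py 606 -381 30 11
```

```text
top []
 in caddy: [(64, [504.0, -24.0, 28.0]), (67, [467.0, -31.0, 27.0]), (60, [458.0, 8.0, 28.0]), (61, [451.0, 47.0, 28.0])]
scene [(276.7, -1236.4), (608.6, -380.7)]
 in caddy: [(59, [469.0, -31.0, 28.0]), (64, [460.0, 7.0, 28.0]), (60, [454.0, 47.0, 27.0]), (56, [505.0, -26.0, 28.0])]
t 31.1 pos [ 567.1 -286.5   71.9] [179.66  -0.41  10.86] w 45.6 F [ 0.1 -0.   0.2]
shift cm [2.02 9.99 4.26] |d| 11.0 if turned first [ 2.02 10.02  4.19] turn [ 0.006 -0.007 -0.003]
```

Four are in. One is left, at (606,-381).

Request:
move_arm:
  increments:
    - [[0.55,0.6,3,1,0.006,-0.007,0],[0.55,0.7,3.8,1.5,0,0,0],[0.55,0.5,2,0.8,0,0,0],[0.55,0.2,1,0.5,0,0,0],[0.55,0,0,0,0,0,0]]

```text
time_s: 31.72
ee_pos: [605.0, -372.0, 34.4]
ee_rot: [-179.7, 0.1, 11.3]
force: [1.1, -0.2, -0.6]
gripper_width: 49.8
```

```bash
python3 plan.py 606 -381 -20 11
```

```text
t 31.725 pos [ 605.  -372.    34.4] [-1.7974e+02  1.0000e-01  1.1300e+01] w 49.8 F [ 1.1 -0.2 -0.6]
shift cm [-0.07  0.93  5.44] |d| 5.5 if turned first [-0.08  0.9   5.44] turn [-0.004  0.002  0.005]
```

Request:
move_arm:
  increments:
    - [[0.55,0,0.95,0,0,0,0],[0.55,0,0,0,0,0,0],[0.55,0,0,1.5,0,0,0],[0.55,0,0,1.8,0,0,0],[0.55,0,0,1.2,0,0,0],[0.55,0,0,0.6,0,0,0],[0.55,0,0,0,0,0,0]]

```text
time_s: 32.6
ee_pos: [605.6, -378.3, -20.1]
ee_rot: [-179.6, 0.2, 11.4]
force: [0.1, 0.1, -0.4]
gripper_width: 50.3
```

```bash
python3 plan.py 606 -381 -20 11
```

```text
t 32.6 pos [ 605.6 -378.3  -20.1] [-179.61    0.2    11.42] w 50.3 F [ 0.1  0.1 -0.4]
shift cm [-0.02  0.27 -0.01] |d| 0.3 if turned first [-0.02  0.27 -0.01] turn [-0.007  0.004  0.007]
```

Request:
move_arm:
  increments:
    - [[0.55,0,0.25,0,-0.007,0.004,0],[0,0,0,0,0,0,0],[0,0,0,0,0,0,0],[0,0,0,0,0,0,0],[0,0,0,-3,0,0,0],[0,0,0,-5,0,0,0],[0,0,0,-4,0,0,0],[0,0,0,0,0,0,0]]

```text
time_s: 33.6
ee_pos: [606.5, -381.2, 104.3]
ee_rot: [179.9, -0.1, 11.4]
force: [-0.1, 0.1, -1.1]
gripper_width: 24.9
```

```bash
python3 plan.py 490 55 100 11
```

```text
t 33.6 pos [ 606.5 -381.2  104.3] [ 1.799e+02 -1.100e-01  1.142e+01] w 24.9 F [-0.1  0.1 -1.1]
shift cm [ -2.79 -45.06   0.34] |d| 45.2 if turned first [ -3.11 -45.04   0.43] turn [ 0.002 -0.002  0.007]
```

Request:
move_arm:
  increments:
    - [[0,-0.2,-3.2,0,0,0,0],[0,-0.4,-5.8,0,0,0,0],[0,-0.4,-5.8,0,0,0,0],[0,-0.4,-5.8,0,0,0,0],[0,-0.4,-5.8,0,0,0,0],[0,-0.4,-5.8,0,0,0,0],[0,-0.4,-5.8,0,0,0,0],[0,-0.3,-4,0,0,0,0],[0,-0.2,-2.4,0,0,0,0],[0,0,0,0,0,0,0]]

```text
time_s: 34.85
ee_pos: [475.9, 61.5, 91.0]
ee_rot: [-179.7, 0.9, 11.3]
force: [0.4, -0.2, 0.1]
gripper_width: 24.7
```

```bash
python3 plan.py 490 55 45 11
```

```text
t 34.85 pos [475.9  61.5  91. ] [-179.67    0.91   11.31] w 24.7 F [ 0.4 -0.2  0.1]
shift cm [1.33 0.94 4.57] |d| 4.9 if turned first [1.26 0.91 4.6 ] turn [-0.006  0.016  0.005]
```

Request:
move_arm:
  increments:
    - [[0,1.3,0.9,1,-0.006,0.016,0.005],[0,0,0,2.2,0,0,0],[0,0,0,1.5,0,0,0],[0,0,0,0.6,0,0,0],[0,0,0,0,0,0,0]]

```text
time_s: 35.48
ee_pos: [493.7, 49.2, 32.3]
ee_rot: [179.8, -0.0, 10.7]
force: [0.2, 0.3, -0.4]
gripper_width: 24.6
```

```bash
python3 plan.py 490 55 5 11
```

```text
t 35.475 pos [493.7  49.2  32.3] [ 1.7982e+02 -4.0000e-02  1.0700e+01] w 24.6 F [ 0.2  0.3 -0.4]
shift cm [-0.26 -0.65  2.73] |d| 2.8 if turned first [-0.25 -0.64  2.73] turn [ 0.003 -0.001 -0.005]
```

Request:
move_arm:
  increments:
    - [[0,-0.25,-0.6,0,0,0,0],[0,0,0,0.8,0,0,0],[0,0,0,0,0,0,0]]

```text
time_s: 35.85
ee_pos: [491.0, 54.6, 24.7]
ee_rot: [179.8, -0.2, 10.7]
force: [0.1, -0.4, -1.0]
gripper_width: 24.7
```

```bash
python3 plan.py 490 55 5 11
```

```text
t 35.85 pos [491.   54.6  24.7] [179.8   -0.18  10.66] w 24.7 F [ 0.1 -0.4 -1. ]
shift cm [-0.1  -0.07  1.97] |d| 2.0 if turned first [-0.09 -0.06  1.97] turn [ 0.003 -0.003 -0.006]
```

Request:
move_arm:
  increments:
    - [[0,0,0,1.0,0,0,0],[0,0,0,0.7,0,0,0],[0,0,0,0,0,0,0]]

```text
time_s: 36.22
ee_pos: [491.2, 54.7, 6.6]
ee_rot: [179.8, -0.2, 10.7]
force: [-0.0, 0.5, 0.3]
gripper_width: 24.6
```

```bash
python3 plan.py 490 55 5 11
```

```text
t 36.225 pos [491.2  54.7   6.6] [179.8   -0.2   10.69] w 24.6 F [-0.   0.5  0.3]
shift cm [-0.11 -0.05  0.16] |d| 0.2 if turned first [-0.11 -0.05  0.16] turn [ 0.004 -0.003 -0.005]
```

Request:
move_arm:
  increments:
    - [[0.5,0,0,0,0,0,0],[0.5,0,0,0,0,0,0],[0.5,0,0,-4,0,0,0],[0.5,-1,0,-5,0,0,-0.17],[0.5,0,0,-5,0,0,-0.17],[0.5,0,0,0,0,0,-0.18],[0.5,0,0,0,0,0,-0.18],[0.5,0,0,0,0,0,-0.18],[0.5,0,0,0,0,0,-0.18],[0.5,0,0,0,0,0,-0.18],[0.5,0,0,0,0,0,-0.18],[0.5,0,0,0,0,0,0]]

```text
time_s: 37.72
ee_pos: [482.0, 53.2, 154.7]
ee_rot: [179.3, 0.2, 94.6]
force: [0.6, -0.1, -0.5]
gripper_width: 45.4
```

```bash
python3 look.py
python3 - <<'E'
from h import *
for n in('top','scene'):
    d=np.load(n+'1.npz'); p=np.nan_to_num(d['p'])
    A=[]
    for lo,hi in((-70,60),(-150,-138),(142,152)):
        m=(p[...,2]>159)&(p[...,2]<168.5)&(p[...,0]>670)&(p[...,0]<740)&(p[...,1]>lo)&(p[...,1]<hi)
        A.append(p[m]); print(n,lo,m.sum(),p[m].mean(0).round(1) if m.any() else '')
    q=np.vstack(A); c=np.polyfit(q[:,1],q[:,0],1); r=q[:,0]-np.polyval(c,q[:,1]); c=np.polyfit(q[abs(r)<8][:,1],q[abs(r)<8][:,0],1); print('x=%.2f + %.4f y'%(c[1],c[0]), 'yaw',-np.degrees(np.arctan(c[0])))
    # posts: dark, above table z>100 near ends
    hsv=cv2.cvtColor(d['color'],cv2.COLOR_RGB2HSV)
    for sgn in(-1,1):
        m=(p[...,2]>158)&(p[...,2]<178)&(p[...,0]>680)&(p[...,0]<750)&(p[...,1]*sgn>125)&(p[...,1]*sgn<230)
        q=p[m]; print(' post',sgn,q.min(0).round(),q.max(0).round())
    for k,c1 in(('cup',(100,130)),):
        m=(hsv[...,0]>100)&(hsv[...,0]<130)&(hsv[...,1]>150)&(p[...,2]>100)&(p[...,0]>600)&(p[...,0]<740)&(abs(p[...,1]-100)<80)
        q=p[m];print(k,np.percentile(q,[1,50,99],axis=0).round())
    m=(hsv[...,1]<60)&(hsv[...,2]>90)&(p[...,2]>100)&(p[...,0]>620)&(p[...,0]<740)&(p[...,1]>-145)&(p[...,1]<-40)&((p[...,2]>168)|(p[...,0]<690))
    q=p[m];print('scoop',np.percentile(q,[1,50,99],axis=0).round())
E
python3 plan.py 530 22.5 130 101
```

```text
top []
 in caddy: [(27, [453.0, 1.0, 28.0])]
scene [(273.3, -1234.6)]
 in caddy: [(61, [468.0, -32.0, 27.0]), (64, [460.0, 7.0, 27.0]), (61, [451.0, 47.0, 27.0]), (55, [504.0, -25.0, 28.0]), (59, [490.0, 55.0, 27.0])]
top -70 271 [705.9  -9.4 164.2]
top -150 30 [ 696.2 -143.9  166.1]
top 142 12 [716.5 146.2 166.9]
x=708.58 + 0.0980 y yaw -5.599423300684922
 post -1 [ 690. -156.  158.] [ 704. -126.  170.]
 post 1 [682. 125. 158.] [738. 230. 177.]
cup [[667. 115. 101.]
 [708. 143. 141.]
 [730. 174. 173.]]
scoop [[651. -97. 128.]
 [669. -65. 133.]
 [711. -41. 172.]]
scene -70 272 [710.  -11.2 164.2]
scene -150 23 [ 701.7 -142.4  165.8]
scene 142 17 [734.3 147.7 163.8]
x=713.71 + 0.1228 y yaw -6.999419603862813
 post -1 [ 691. -156.  159.] [ 707. -125.  171.]
 post 1 [680. 125. 158.] [741. 230. 177.]
cup [[672. 119. 103.]
 [721. 144. 165.]
 [739. 173. 173.]]
scoop [[ 655. -132.  130.]
 [ 682.  -63.  135.]
 [ 714.  -40.  172.]]
t 37.825 pos [482.   53.2 154.6] [179.34   0.18  94.58] w 45.6 F [ 0.3 -0.3  0.4]
shift cm [-3.44  4.51  2.53] |d| 6.2 if turned first [-3.93  4.12  2.46] turn [ 0.011  0.004 -0.112]
```

All five spacers are in the caddy. Next I refine the rail line, its middle and the neighbours from the saved frames.

```bash
python3 - <<'E'
from h import *
L=[]
for n in('top','scene'):
    d=np.load(n+'1.npz'); p=np.nan_to_num(d['p']); hsv=cv2.cvtColor(d['color'],cv2.COLOR_RGB2HSV)
    m=np.zeros(p.shape[:2],bool)
    for lo,hi in((-30,105),(-145,-110),(185,215)): m|=(p[...,1]>lo)&(p[...,1]<hi)
    line=708+0.09*p[...,1]
    m&=(p[...,2]>162)&(p[...,2]<169)&(abs(p[...,0]-line)<22)&(hsv[...,1]<80)
    q=p[m]; 
    vx,vy,x0,y0=cv2.fitLine(q[:,:2].astype(np.float32),cv2.DIST_HUBER,0,.01,.01).ravel(); k=vx/vy
    print(n,len(q),'x at y=37: %.1f'%(x0+k*(37-y0)),'yaw %.2f'%-np.degrees(np.arctan(k)), 'z',q[:,2].mean())
    m=(p[...,2]>150)&(p[...,2]<180)&(abs(p[...,0]-line)<25)&(p[...,1]>-170)&(p[...,1]<250); q=p[m]; print(' rail y',np.percentile(q[:,1],[0,.5,99.5,100]).round(1))
    th=np.arctan(-k); 
    s=-np.sin(th)*(p[...,0]-712)+np.cos(th)*(p[...,1]-37); x=np.cos(th)*(p[...,0]-712)+np.sin(th)*(p[...,1]-37)
    for nm,mm in(('cup',(s>30)&(s<170)),('scoop',(s<-30)&(s>-170))):
        k2=mm&(p[...,2]>60)&(p[...,2]<150)&(x<-16)&(x>-65); print(' ',nm,np.percentile(s[k2],[1,50,99]).round(),'x',np.percentile(x[k2],[1,99]).round(),k2.sum())
E
python3 plan.py 530 22.5 130 101
```

```text
top 326 x at y=37: 712.7 yaw -5.28 z 165.04186130729857
 rail y [-155.9 -152.5  228.5  233.2]
  cup [ 76. 108. 136.] x [-54. -17.] 383
  scoop [-137. -105.  -76.] x [-50. -16.] 341
scene 335 x at y=37: 716.9 yaw -5.06 z 165.37692189188192
 rail y [-155.6 -152.2  229.   232.6]
  cup [ 76. 106. 136.] x [-52. -18.] 228
  scoop [-138.  -91.  -77.] x [-49. -18.] 179
t 37.825 pos [482.   53.2 154.6] [179.34   0.18  94.58] w 45.6 F [ 0.3 -0.3  0.4]
shift cm [-3.44  4.51  2.53] |d| 6.2 if turned first [-3.93  4.12  2.46] turn [ 0.011  0.004 -0.112]
```

Run:
```python
from h import *
th=np.radians(11)
for n,T in(('top',(527.5,22.1)),('scene',(531.5,22.8))):
    d=np.load(n+'1.npz'); p=np.nan_to_num(d['p']); hsv=cv2.cvtColor(d['color'],cv2.COLOR_RGB2HSV)
    x=np.cos(th)*(p[...,0]-T[0])+np.sin(th)*(p[...,1]-T[1]); y=-np.sin(th)*(p[...,0]-T[0])+np.cos(th)*(p[...,1]-T[1])
    o=(hsv[...,0]<15)&(hsv[...,1]>150)
    r=(abs(x)<60)&(abs(y)<45)&(p[...,2]>40)
    m=r&o; print(n,'tab x',np.percentile(x[m&(p[...,2]>95)],[1,50,99]).round(1),'all tab x',np.percentile(x[m],[1,99]).round(1),'y',y[m].min().round(),y[m].max().round(),'ztop',np.percentile(p[m][:,2],98))
    m=r&~o&(p[...,2]>63)&(p[...,2]<72)&(x>0); print('  hook top x',np.percentile(x[m],[1,5,50,95,99]).round(1),'y',np.percentile(y[m],[1,99]).round(1),'z',np.median(p[m][:,2]))
    for z in range(40,66,5):
        m=r&~o&(p[...,2]>z)&(p[...,2]<z+5)&(x>5); 
        if m.any(): print('   leg z',z,m.sum(),np.percentile(x[m],[5,50,95]).round(1))
```

```text
top tab x [-4.1  0.1  4.3] all tab x [-4.7  4.6] y -18.0 20.0 ztop 100.14960180189128
  hook top x [ 0.   2.2 14.2 20.7 21.5] y [-29.3  29.7] z 67.60772325222433
   leg z 40 1 [30.7 30.7 30.7]
   leg z 45 12 [28.  29.3 30. ]
   leg z 50 16 [25.7 27.1 28.7]
   leg z 55 15 [23.6 24.2 25.9]
   leg z 60 11 [ 9.4 18.7 23.8]
   leg z 65 99 [ 7.3 15.1 20.8]
scene tab x [-8.3 -1.6  4.7] all tab x [-8.3  4.9] y -19.0 19.0 ztop 101.37662547497455
  hook top x [ 0.5  1.6 11.2 19.2 21.1] y [-29.9  27.8] z 68.17457987479908
   leg z 45 19 [22.2 25.4 27.1]
   leg z 50 36 [21.2 24.3 27.3]
   leg z 55 36 [18.  21.6 24.9]
   leg z 60 36 [14.8 19.2 22.4]
   leg z 65 67 [ 6.3 13.1 18.3]
```

Request:
move_arm:
  increments:
    - [[0.5,0,0,0,0.011,0.004,-0.112],[0.5,0,0,0,0,0,0],[0.5,-2,2,0,0,0,0],[0.5,-1.4,1.5,0,0,0,0],[0.5,0,0,0,0,0,0]]

```text
time_s: 38.45
ee_pos: [523.5, 26.0, 154.8]
ee_rot: [180.0, -0.1, 100.5]
force: [-0.1, -0.4, 0.4]
gripper_width: 45.7
```

```bash
python3 plan.py 529 22.4 75 101
```

```text
t 38.45 pos [523.5  26.  154.8] [ 1.7998e+02 -5.0000e-02  1.0046e+02] w 45.7 F [-0.1 -0.4  0.4]
shift cm [-0.46  0.47  7.98] |d| 8.0 if turned first [-0.46  0.47  7.98] turn [ 0.    -0.001 -0.009]
```

Request:
move_arm:
  increments:
    - [[0.5,-0.45,0.45,0,0,0,-0.009],[0.5,0,0,2.5,0,0,0],[0.5,0,0,2.5,0,0,0],[0.5,0,0,1.2,0,0,0],[0.5,0,0,0,0,0,0]]

```text
time_s: 39.08
ee_pos: [528.1, 23.1, 92.0]
ee_rot: [180.0, -0.1, 101.0]
force: [0.7, 0.3, 0.1]
gripper_width: 45.7
```

```bash
python3 plan.py 529 22.4 40 101
python3 - <<'E'
from h import *
f=grab('scene'); im=cv2.cvtColor(f['color'],cv2.COLOR_RGB2BGR)
cv2.imwrite('pics/z8.png',cv2.resize(im[140:230,265:365],None,fx=6.5,fy=6.5,interpolation=2))
E
```

```text
t 39.075 pos [528.1  23.1  92. ] [ 1.7996e+02 -9.0000e-02  1.0096e+02] w 45.7 F [0.7 0.3 0.1]
shift cm [-0.1   0.07  5.2 ] |d| 5.2 if turned first [-0.09  0.07  5.2 ] turn [ 0.001 -0.002 -0.001]
```

View pics/z8.png

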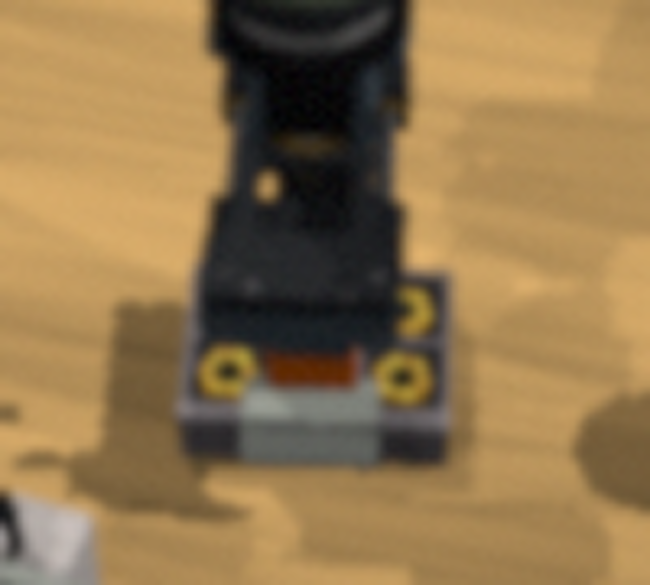

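The crop shows the gripper centred above the orange tab at (310,368), with spacers visible in their pockets at (228,370), (403,377) and (410,310).

Request:
move_arm:
  increments:
    - [[0.5,-0.1,0.1,1.5,0,0,0],[0.5,0,0,1.5,0,0,0],[0.5,0,0,1,0,0,0],[0.5,0,0,0.6,0,0,0],[0.5,0,0,0,0,0,0]]
  force: 55

```text
time_s: 39.75
ee_pos: [531.0, 22.4, 44.6]
ee_rot: [179.8, -0.1, 101.0]
force: [-0.4, 0.1, 0.4]
gripper_width: 45.5
```

```bash
python3 plan.py 529 22.4 40 101
```

```text
t 39.75 pos [531.   22.4  44.6] [ 1.7975e+02 -5.0000e-02  1.0095e+02] w 45.5 F [-0.4  0.1  0.4]
shift cm [ 0.03 -0.2   0.46] |d| 0.5 if turned first [ 0.03 -0.2   0.46] turn [ 0.004 -0.001 -0.001]
```

Request:
move_arm:
  increments:
    - [[0.5,0,-0.2,0.4,0.004,0,0],[0.5,0,0,0,0,0,0],[0.1,0,0,0,0,0,0],[0,0,0,0,0,0,0],[0,0,0,0,0,0,0],[0,0,0,0,0,0,0]]

```text
time_s: 40.5
ee_pos: [529.0, 21.9, 41.4]
ee_rot: [180.0, -0.0, 101.0]
force: [-3.8, -1.3, 5.6]
gripper_width: 9.6
```

```bash
python3 plan.py 529 22.4 190 101; python3 look.py
```

```text
t 40.5 pos [529.   21.9  41.4] [ 1.7997e+02 -3.0000e-02  1.0097e+02] w 9.6 F [-3.8 -1.3  5.6]
shift cm [  0.06   0.02 -14.86] |d| 14.9 if turned first [ 5.000e-02  1.000e-02 -1.486e+01] turn [ 0.001 -0.    -0.   ]
top []
 in caddy: [(10, [509.0, -32.0, 28.0])]
scene [(278.7, -1232.6)]
 in caddy: [(37, [454.0, 52.0, 29.0]), (40, [491.0, 60.0, 26.0])]
```

Request:
move_arm:
  increments:
    - [[0,0,0,-1,0,0,0],[0,0,0,-1.5,0,0,0],[0,0,0,-2,0,0,0],[0,0,0,-2,0,0,0],[0,0,0,-1,0,0,0],[0,0,0,0,0,0,0]]

```text
time_s: 41.35
ee_pos: [529.7, 22.2, 120.2]
ee_rot: [179.8, -0.1, 100.9]
force: [-0.0, 0.3, -4.4]
gripper_width: 10.0
```

```bash
python3 plan.py 529 39 245 84.8
python3 - <<'E'
from h import *
f=grab('scene'); im=cv2.cvtColor(f['color'],cv2.COLOR_RGB2BGR)
cv2.imwrite('pics/z9.png',cv2.resize(im[130:240,255:375],None,fx=5.5,fy=5.5,interpolation=2))
E
```

```text
t 41.35 pos [529.7  22.2 120.2] [ 1.7983e+02 -6.0000e-02  1.0094e+02] w 10.0 F [-0.   0.3 -4.4]
shift cm [  1.67   0.29 -12.48] |d| 12.6 if turned first [  1.66  -0.22 -12.48] turn [ 0.003 -0.001  0.282]
```

View pics/z9.png

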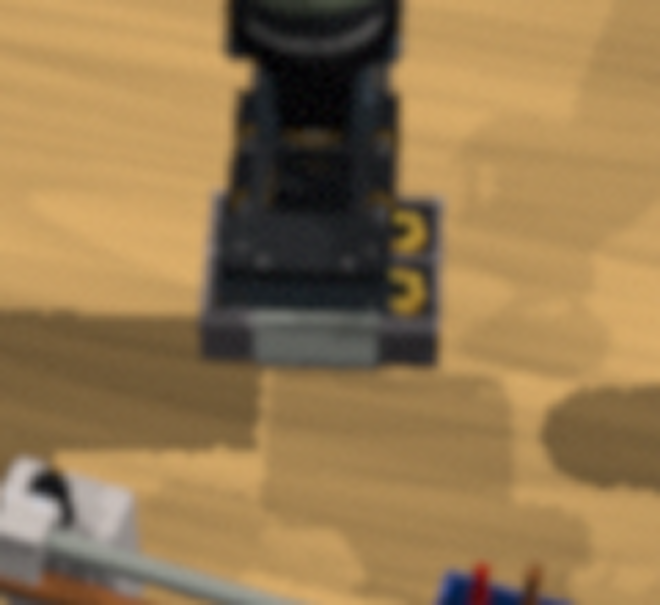

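The crop shows the caddy lifted level off the counter with spacers in the visible pockets at (408,230) and (408,290). The wrist reads -4.4 N, which matches the loaded weight.

Request:
move_arm:
  increments:
    - [[0,0.3,0,-1.5,0,0,0.05],[0,0.3,0,-2,0,0,0.06],[0,0.3,0,-2.2,0,0,0.06],[0,0.3,0,-2.2,0,0,0.06],[0,0.3,0,-2.2,0,0,0.05],[0,0.2,0,-1.5,0,0,0],[0,0,0,-0.8,0,0,0],[0,0,0,0,0,0,0]]

```text
time_s: 42.4
ee_pos: [524.1, 39.0, 239.0]
ee_rot: [-179.1, 0.1, 84.5]
force: [0.4, 0.2, -5.6]
gripper_width: 9.6
```

```bash
python3 plan.py 698.4 39 245 84.8
```

```text
t 42.4 pos [524.1  39.  239. ] [-1.7912e+02  7.0000e-02  8.4460e+01] w 9.6 F [ 0.4  0.2 -5.6]
shift cm [ 1.68 17.34 -0.86] |d| 17.4 if turned first [ 1.58 17.36 -0.6 ] turn [-0.015  0.001 -0.006]
```

Request:
move_arm:
  increments:
    - [[0,0,0,-0.5,-0.015,0,-0.006],[0,0.1,1.2,0,0,0,0],[0,0.2,2.2,0,0,0,0],[0,0.2,2.4,0,0,0,0],[0,0.25,2.4,0,0,0,0],[0,0.25,2.4,0,0,0,0],[0,0.2,2.2,0,0,0,0],[0,0.1,1.2,0,0,0,0],[0,0.1,0.6,0,0,0,0],[0,0,0,0,0,0,0]]

```text
time_s: 43.65
ee_pos: [677.8, 39.0, 236.9]
ee_rot: [-179.6, 0.2, 84.8]
force: [0.3, -0.2, -4.3]
gripper_width: 9.6
```

```bash
python3 plan.py 698.4 39 245 84.8
```

```text
t 43.65 pos [677.8  39.  236.9] [-1.7961e+02  1.5000e-01  8.4850e+01] w 9.6 F [ 0.3 -0.2 -4.3]
shift cm [ 0.18  2.04 -0.82] |d| 2.2 if turned first [ 0.18  2.05 -0.81] turn [-0.007  0.003  0.001]
```

Request:
move_arm:
  increments:
    - [[0,0.1,1.0,0,-0.007,0.003,0],[0,0.08,0.9,0,0,0,0],[0,0,0.2,0,0,0,0],[0,0,0,0,0,0,0]]

```text
time_s: 44.15
ee_pos: [699.4, 38.9, 237.8]
ee_rot: [179.9, -0.0, 84.9]
force: [0.3, -0.4, -4.3]
gripper_width: 9.6
```

```bash
python3 plan.py 698.4 39 245 84.8
python3 - <<'E'
from h import *
s=monitor.state(); T=s['ee_pos']; th=np.radians(-5.2)
for n in('scene','top'):
    f=grab(n,n+'9.png'); p=np.nan_to_num(cloud(f)); hsv=cv2.cvtColor(f['color'],cv2.COLOR_RGB2HSV)
    x=np.cos(th)*(p[...,0]-T[0])+np.sin(th)*(p[...,1]-T[1]); y=-np.sin(th)*(p[...,0]-T[0])+np.cos(th)*(p[...,1]-T[1])
    r=(abs(x)<60)&(abs(y)<40)
    for lo in range(235,275,5):
        m=r&(p[...,2]>lo)&(p[...,2]<lo+5)&(x>5)&(hsv[...,1]<90)
        if m.sum()>3: print(n,lo,m.sum(),'x',np.percentile(x[m],[5,50,95]).round(1),'y',np.percentile(y[m],[2,98]).round(1))
    m=(abs(y)<60)&(x>-5)&(x<40)&(p[...,2]>158)&(p[...,2]<170)&(hsv[...,1]<90)
    if m.sum(): print(n,'bar x rel tool',np.percentile(x[m],[2,50,98]).round(1),m.sum())
    if n=='scene':
        im=cv2.cvtColor(f['color'],cv2.COLOR_RGB2BGR); cv2.imwrite('pics/z10.png',cv2.resize(im[150:290,215:395],None,fx=4.4,fy=4.2,interpolation=2))
    m=(abs(y)<70)&(x<-5)&(x>-110)&(p[...,2]>195)&(p[...,2]<236); 
    if m.sum()>5: print(n,'block y',np.percentile(y[m],[1,99]).round(1),m.sum())
E
```

```text
t 44.15 pos [699.4  38.9 237.8] [ 1.7995e+02 -3.0000e-02  8.4860e+01] w 9.6 F [ 0.3 -0.4 -4.3]
shift cm [-0.   -0.09 -0.72] |d| 0.7 if turned first [-0.   -0.1  -0.72] turn [ 0.001 -0.001  0.001]
scene 240 16 x [26.6 28.5 29.7] y [-25.1  28.7]
scene 245 58 x [25.1 27.6 30.2] y [-28.   29.1]
scene 250 31 x [24.2 26.2 27.6] y [-24.1  29.4]
scene 255 16 x [20.6 22.3 24.8] y [15.7 29.9]
scene 260 38 x [ 6.4 13.6 22.2] y [10.9 29.9]
scene 265 21 x [ 6.  12.7 21.3] y [12.7 30.3]
scene bar x rel tool [11.9 18.2 22.1] 210
scene block y [ 4.7 62.2] 731
```

View pics/z10.png

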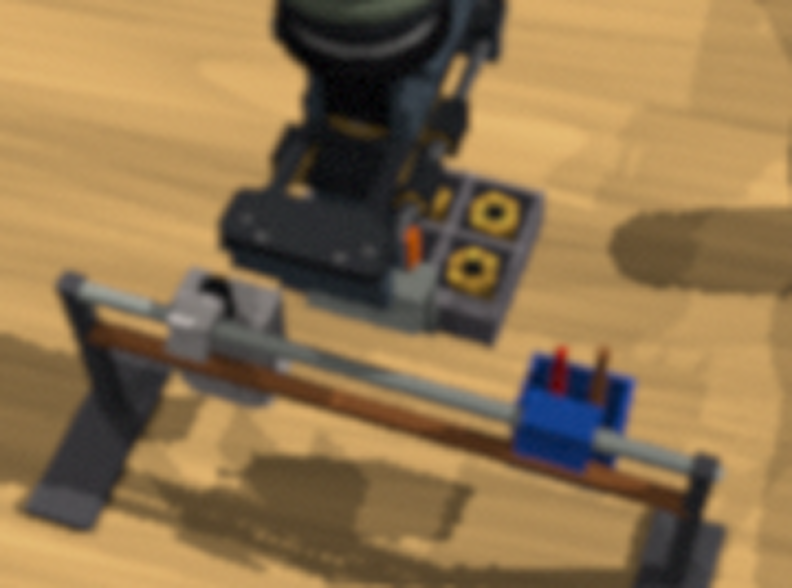

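The crop shows the caddy above the gap with two of its spacers visible at (497,213) and (473,268). The scoop at (225,330) and the cup at (573,410) sit to either side, and the hook edge is in front of the bar. The bar measures about 3 to 5 mm beyond the hook centre, which is the wanted lead-in.

Request:
move_arm:
  increments:
    - [[0,0,-0.06,1,0,0,0],[0,0,0,1.2,0,0,0],[0,0,0,1.2,0,0,0],[0,0,0,1.2,0,0,0],[0,0,0,0.8,0,0,0],[0,0,0,0.4,0,0,0],[0,0,0,0,0,0,0]]

```text
time_s: 45.12
ee_pos: [697.3, 39.1, 174.3]
ee_rot: [-179.9, -0.0, 84.9]
force: [0.1, 0.4, -3.4]
gripper_width: 9.4
```

```bash
python3 plan.py 698.8 39 143 84.8
```

```text
t 45.125 pos [697.3  39.1 174.3] [-1.7988e+02 -1.0000e-02  8.4860e+01] w 9.4 F [ 0.1  0.4 -3.4]
shift cm [0.01 0.16 3.13] |d| 3.1 if turned first [0.01 0.15 3.13] turn [-0.002 -0.     0.001]
```

Request:
move_arm:
  increments:
    - [[0,0,0.16,0,0,0,0],[0,0,0,0.6,0,0,0],[0,0,0,0.6,0,0,0],[0,0,0,0.4,0,0,0],[0,0,0,0,0,0,0]]

```text
time_s: 45.75
ee_pos: [699.6, 38.9, 158.3]
ee_rot: [-180.0, -0.0, 84.9]
force: [0.4, 0.2, -5.0]
gripper_width: 9.6
```

```bash
python3 plan.py 698.8 39 143 84.8
```

```text
t 45.75 pos [699.6  38.9 158.3] [-1.7999e+02 -3.0000e-02  8.4860e+01] w 9.6 F [ 0.4  0.2 -5. ]
shift cm [ 0.   -0.08  1.53] |d| 1.5 if turned first [ 0.   -0.08  1.53] turn [-0.    -0.     0.001]
```

No contact yet, and the leg tip is past the top of the bar. I keep lowering.

Request:
move_arm:
  increments:
    - [[0,0,0,0.5,0,0,0],[0,0,0,0.4,0,0,0],[0,0,0,0.3,0,0,0],[0,0,0,0,0,0,0]]

```text
time_s: 46.25
ee_pos: [700.8, 38.9, 146.4]
ee_rot: [179.8, -0.0, 84.9]
force: [0.1, -0.1, -4.6]
gripper_width: 9.6
```

```bash
python3 plan.py 698.8 39 143 84.8
```

```text
t 46.25 pos [700.8  38.9 146.4] [ 1.7981e+02 -4.0000e-02  8.4860e+01] w 9.6 F [ 0.1 -0.1 -4.6]
shift cm [-0.01 -0.21  0.34] |d| 0.4 if turned first [-0.01 -0.2   0.34] turn [ 0.003 -0.001  0.001]
```

Request:
move_arm:
  increments:
    - [[0,0,0,0.3,0,0,0],[0,0,0,0.1,0,0,0],[0,0,0,0,0,0,0]]

```text
time_s: 46.62
ee_pos: [702.4, 38.8, 143.7]
ee_rot: [179.6, -0.1, 84.9]
force: [1.6, -0.5, -3.3]
gripper_width: 9.6
```

```bash
python3 plan.py 698.8 39 143 84.8
python3 - <<'E'
from h import *
s=monitor.state(); T=s['ee_pos']; th=np.radians(-5.2)
f=grab('scene'); p=np.nan_to_num(cloud(f)); hsv=cv2.cvtColor(f['color'],cv2.COLOR_RGB2HSV)
x=np.cos(th)*(p[...,0]-T[0])+np.sin(th)*(p[...,1]-T[1]); y=-np.sin(th)*(p[...,0]-T[0])+np.cos(th)*(p[...,1]-T[1])
m=(abs(x-13)<9)&(y>5)&(y<28)&(p[...,2]>155)&(p[...,2]<185)&(hsv[...,1]<90); print('rooftop z',np.percentile(p[m][:,2],[50,90,97]).round(1))
im=cv2.cvtColor(f['color'],cv2.COLOR_RGB2BGR); cv2.imwrite('pics/z11.png',cv2.resize(im[170:280,225:385],None,fx=5,fy=5,interpolation=2))
E
```

```text
t 46.625 pos [702.4  38.8 143.7] [ 1.7956e+02 -6.0000e-02  8.4860e+01] w 9.6 F [ 1.6 -0.5 -3.3]
shift cm [-0.01 -0.36  0.06] |d| 0.4 if turned first [-0.01 -0.36  0.07] turn [ 0.008 -0.001  0.001]
rooftop z [170.3 172.2 173.4]
```

View pics/z11.png

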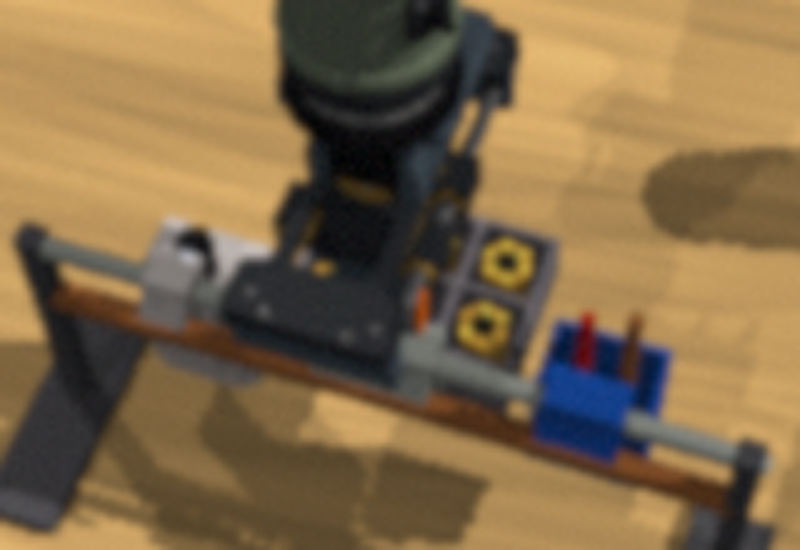

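The crop shows the hook leg over the bar at (415,370). The scoop at (185,290) and the cup at (600,400) are in place, and two spacers show in their pockets. The hook roof's top reads z = 170, as it should when seated. I settle it a little more, then release.

Request:
move_arm:
  increments:
    - [[0,0,0,0.2,0,0,0],[0,0,0,0.1,0,0,0]]

```text
time_s: 46.92
ee_pos: [702.5, 38.8, 143.4]
ee_rot: [179.4, -0.1, 84.9]
force: [-1.1, -0.8, 0.8]
gripper_width: 9.6
```

```bash
python3 plan.py 698.8 39 143 84.8
```

```text
t 46.925 pos [702.5  38.8 143.4] [ 1.7945e+02 -8.0000e-02  8.4860e+01] w 9.6 F [-1.1 -0.8  0.8]
shift cm [-0.02 -0.37  0.03] |d| 0.4 if turned first [-0.02 -0.37  0.04] turn [ 0.01  -0.001  0.001]
```

Request:
move_arm:
  increments:
    - [[0.4,0,0,0,0,0,0],[0.4,0,0,0,0,0,0],[0.4,0,0,0,0,0,0],[0.4,0,0,-1.5,0,0,0],[0.4,0,0,-2.5,0,0,0],[0.4,0,0,-4,0,0,0],[0.4,0,0,-4,0,0,0],[0.4,0,-4,-2,0,0,0],[0.4,0,-5,0,0,0,0],[0.4,0,-5,0,0,0,0],[0.4,0,-5,0,0,0,0],[0.4,0,0,0,0,0,0]]

```text
time_s: 48.42
ee_pos: [507.8, 56.5, 293.8]
ee_rot: [178.9, -0.2, 84.8]
force: [0.7, 0.8, 0.4]
gripper_width: 36.3
```

```bash
python3 plan.py 500 39 280 84.8
python3 - <<'E'
from h import *
th=np.radians(-5.2)
f=grab('scene'); p=np.nan_to_num(cloud(f)); hsv=cv2.cvtColor(f['color'],cv2.COLOR_RGB2HSV)
M=(716.9,37.5)
x=np.cos(th)*(p[...,0]-M[0])+np.sin(th)*(p[...,1]-M[1]); y=-np.sin(th)*(p[...,0]-M[0])+np.cos(th)*(p[...,1]-M[1])
m=(x>-8)&(x<9)&(abs(y)<45)&(p[...,2]>169)&(p[...,2]<180); print('hook top: x',np.percentile(x[m],[2,50,98]).round(1),'y',np.percentile(y[m],[2,98]).round(1),'z',np.median(p[m][:,2]))
o=(hsv[...,0]<15)&(hsv[...,1]>150)&(p[...,2]>172)&(abs(y)<40)&(x<0)&(x>-50); print('tab',p[o].mean(0).round(1),'x',x[o].mean().round(1),'y',y[o].min().round(1),y[o].max().round(1),'ztop',np.percentile(p[o][:,2],98).round(1))
b=((hsv[...,0]>14)&(hsv[...,0]<32)&(hsv[...,1]>120)&(p[...,2]>100)&(p[...,2]<150)&(abs(y)<65)&(x>-110)&(x<-5)).astype(np.uint8)
k,l,s,c=cv2.connectedComponentsWithStats(b); print([(s[i,4].item(),x[l==i].mean().round().item(),y[l==i].mean().round().item(),np.median(p[l==i][:,2]).round().item()) for i in range(1,k) if s[i,4]>8])
im=cv2.cvtColor(f['color'],cv2.COLOR_RGB2BGR); cv2.imwrite('pics/z12.png',cv2.resize(im[170:280,225:385],None,fx=5,fy=5,interpolation=2))
E
```

```text
t 48.425 pos [507.8  56.5 293.8] [178.95  -0.22  84.84] w 36.3 F [0.7 0.8 0.4]
shift cm [-1.82 -0.65  1.36] |d| 2.4 if turned first [-1.82 -0.62  1.38] turn [ 0.018 -0.004  0.001]
hook top: x [-7.7 -0.4  7.7] y [-29.4  29.1] z 170.743651611255
tab [704.9  40.1 191.7] x -12.2 y -19.5 20.3 ztop 201.9
[(84, -84.0, -40.0, 126.0), (91, -84.0, -1.0, 126.0), (83, -86.0, 44.0, 126.0), (47, -46.0, -47.0, 127.0), (97, -45.0, 40.0, 128.0)]
```

View pics/z12.png

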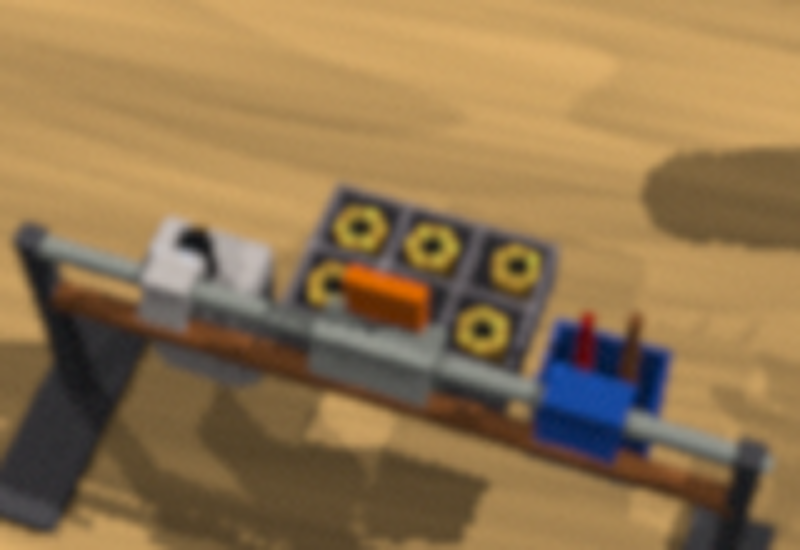

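The crop shows the caddy hanging on the bar at (380,350) with all five spacers in separate pockets: (360,228), (432,246), (515,265), (325,283) and (483,330). The scoop and cup are in place and the arm is clear. I let it settle briefly, then hand in.

Request:
move_arm:
  increments:
    - [[0.4,0,0,0,0,0,0],[0.4,0,0,0,0,0,0],[0.4,0,0,0,0,0,0],[0.4,0,0,0,0,0,0],[0.4,0,0,0,0,0,0],[0.4,0,0,0,0,0,0],[0.4,0,0,0,0,0,0],[0.4,0,0,0,0,0,0]]

```text
time_s: 49.48
ee_pos: [514.2, 56.1, 293.4]
ee_rot: [178.8, -0.2, 84.8]
force: [-1.0, -0.1, -0.7]
gripper_width: 36.6
```

```bash
python3 -c "
from workcell import job; print(job.job_done())"
```

```text
the job is handed in; nothing more can be done
None
```

The loaded caddy is hanging on the rail between the scoop and the cup, with all five spacers inside. I handed the job in at about 49.5 s; it reports no verdict.

**Last checks, taken just after release:**
- **Hook:** its roof top read z ≈ 171 mm, about right for a hook seated on the 166 mm bar. It was centred within about 1 mm of the rail's middle in both directions.
- **Spacers:** five separate ones showed, one to a pocket. Their tops read 126–128 mm against about 130 mm expected, so the caddy may lean forward a degree or two, which is within the limit.
- **Neighbours and arm:** the scoop and cup looked in place in the last picture, and the arm was clear with almost no force on the tool. I did not re-measure the scoop and cup, or the jar, bowls and clamp, at the end; nothing was driven against any of them.

**What disagreed along the way:**
- **Finger length:** the real fingertips sit about 30–35 mm short of the reported TCP. My first grasp closed on air because of this; camera depth and contact confirmed the offset, and I corrected for it. A second grasp also missed after a fast descent and was repeated. Neither miss moved a spacer.
- **Cameras:** the two views disagreed by about 3–4 mm in x, so I used their mean.

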